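Put the primed panels away in their slotted stands

ROBOT

A 6-joint arm with a two-finger parallel gripper is mounted at the origin on the work surface. World frame = base frame: x ahead of the robot, y to its left, z up, the work surface at z = 0. Lengths are in mm, angles in rad, forces in N, time in s.
With the tool pointing down it reaches from about 400 to 925 mm from the base axis. Payload 12.5 kg.
Tool frame: the origin (TCP) lies at the very end of the fingers, on their centre line; the grasp point (between the pads) lies 19 mm behind it; z points along the fingers, y is the direction in which the jaws open and shut (so a half turn about z gives the same grasp; the last joint's range is limited). The gripper opens to 95 mm and grips with 3 to 60 N. Pads are 20 mm wide; open, the fingers measure 119 mm over their backs; the gripper's body (75 mm by 180 mm) begins 59 mm behind the grasp point.
Start: joints at [-1.335, 0.491, 1.559, -0, 1.092, -0.106], TCP at [209.513, -588.856, 214.661] pointing down, gripper open.
Joint ranges: [-3.1, 3.1], [-0.84, 2.19], [0.05, 2.79], [-1.13, 4.28], [0.06, 2.93], [-2.69, 2.69]. Speed limits (rad/s): [2.22, 2.22, 2.79, 3.14, 3.14, 3.14].

INTERFACE

Orientations are given as [roll, pitch, yaw] about the fixed x, y, z axes, in that order (R = Rz(yaw) Ry(pitch) Rx(roll)).
In Python, from cell import env gives the robot as it stands. The module is installed in compiled form; this text tells all that it offers.
- The arm moves only by the tool arm_command, never from a script. Its argument "deltas" is a list that holds one entry, the list of rows, each a list of 5 numbers: the closure, from 0 (fully open) to 1 (shut), then the shift along the world's x, y, z as a fraction of full scale, then the turn about the world's z as a fraction of full scale. In form: [[[grip, dx, dy, dz, twist], ...]]. A call has 1 to 12 rows; each row shifts and turns the pose as measured when the row begins; what a row does not reach is not made up. Full scale, the value 1, is 100 mm for a shift and pi/4 rad for a turn. A row lasts 1/12 s, in which the tool goes at most 41.7 mm and 7.16 degrees, less where a joint would pass 70% of its speed; a pose out of reach is approached as far as the arm can. A call with a number of a shift or a turn outside -1 to 1 is refused whole. A call with a gripper value outside its range is refused whole. The fingers move at their own pace and stop on an object; the grip force is fixed at half the most. Time passes only in rows, so rows that do not move let the fingers close. It gives the time, the measured TCP pose, the force and the opening at its end, in the units of the state.
- env.state(): the state, without advancing time (a new reading comes with each control period).
- env.read_camera(name): name is "scene" or "side" or "wrist"; returns a dict with "frame" (480x640x3 uint8, red, green, blue), "fx", "fy", "cx", "cy" (pixels), "k1" (the pictures are not rectified: a ray, as slopes to the right and down, at radius r is drawn at 1 + k1 r^2 times it, then the intrinsics apply), "R" (3x3) and "t" (3): a world point X has camera coordinates R X + t; the wrist camera has in their place "tool_from_camera" (4x4, takes a point from camera to tool coordinates, whose origin is the TCP and whose axes are the flange's). Camera axes: x right, y down, z forward; pixel columns grow to the right and rows downward; lengths in mm; the calibration is good to about 2 mm. A picture is of the moment at which its call begins: read the wrist's pose just before it. There is no depth.
- env.job_done(): hands the job in, once; it reports no verdict.
The state is a dict: "t": time; "joints": joint angles; "qvel": joint speeds; "tau": joint torques, N m; "eef_pos": TCP position; "tcp_rot": TCP orientation; "ft_force": force on the tool from outside, world axes, zero at the start; "moment": the same for the moment, N m; "opening": opening from 0.0 (shut) to 1.0 (fully open).
Only numpy, scipy, OpenCV 4.12 (cv2) and the standard library are available. Lean on these libraries where they do the work, as an engineer would, in place of code of your own. Each camera call takes 0.05 s, during which the arm holds its last target.

TASK

Put the three white-primed panels away: take each from its easel and stand it upright, same edge down, in the slotted wooden stand made for its width (the widest panel in the longest stand, the narrowest in the shortest), centred along the slot and down on its floor. Lower them in rather than dropping them, and leave the black sketchbook and the ink bottle where they are.

Things in the scene. Friction and masses are not known exactly. Their poses are not given: they have to be found in the camera images.
- wide_panel_center (a point): Centre of the widest of 3 loose plywood panels: 110 wide (own y), 130 high (own z), 12 thick (own x), all in mm; white face (own +x) with grey pencil lines, 60-210 g. It leans back 15 deg, white face to the far side (about +x), top edge nearer the robot, on one of 4 equal fixed easels 80 wide: foot on a ledge 18 above the desk with a 10 front lip, back rest behind the lower 65 only; upper half free to pinch.
- mid_panel_center (a point): Centre of the middle-sized of 3 loose plywood panels: 85 wide (own y), 130 high (own z), 12 thick (own x), all in mm; white face (own +x) with grey pencil lines, 60-210 g. It leans back 15 deg, white face to the far side (about +x), top edge nearer the robot, on one of 4 equal fixed easels 80 wide: foot on a ledge 18 above the desk with a 10 front lip, back rest behind the lower 65 only; upper half free to pinch.
- narrow_panel_center (a point): Centre of the narrowest of 3 loose plywood panels: 60 wide (own y), 130 high (own z), 12 thick (own x), all in mm; white face (own +x) with grey pencil lines, 60-210 g. It leans back 15 deg, white face to the far side (about +x), top edge nearer the robot, on one of 4 equal fixed easels 80 wide: foot on a ledge 18 above the desk with a 10 front lip, back rest behind the lower 65 only; upper half free to pinch.
- wide_slot (a point): Middle of the slot floor, 12 mm above the desk, of the longest of three fixed dark wooden stands, for the widest panel: 130 mm long (own y, along the slot), base 62 mm across (own x), 52 mm high in all. One straight slot, open at both ends, 18 mm wide and 40 mm deep; the mouth flares over its top 8 mm to 34 mm wide. Own z up.
- mid_slot (a point): Middle of the slot floor, 12 mm above the desk, of the middle of three fixed dark wooden stands, for the middle-sized panel: 105 mm long (own y, along the slot), base 62 mm across (own x), 52 mm high in all. One straight slot, open at both ends, 18 mm wide and 40 mm deep; the mouth flares over its top 8 mm to 34 mm wide. Own z up.
- narrow_slot (a point): Middle of the slot floor, 12 mm above the desk, of the shortest of three fixed dark wooden stands, for the narrowest panel: 80 mm long (own y, along the slot), base 62 mm across (own x), 52 mm high in all. One straight slot, open at both ends, 18 mm wide and 40 mm deep; the mouth flares over its top 8 mm to 34 mm wide. Own z up.
- sketchbook_center (a point): Centre of a black sketchbook with a row of steel binding loops on its top edge, 95 mm wide, 130 mm high, 12 mm thick, leaning on the fourth easel like the panels do. Not a panel: it stays.
- ink_center (a point): Centre of a small loose ink bottle with a black cap, 36 mm across, 55 mm high, standing between the easels. To be left alone.
Things that resemble listed ones, but are neither listed nor needed, are in the scene too. Leave any green or purple look-alike of the part that bears mid_panel_center alone.

How it is judged (in metres and radians):
At the end, for the whole second after the job is handed in: Each panel stands in the slot of its own stand, released and at rest: its bottom edge on the slot floor (centre 55 to 71 mm above it), within 15 mm of centred along the slot and 14 mm across it, within 0.25 rad of upright and in line with the slot within 0.25 rad (x of wide_panel_center in the frame of wide_slot between -0.014 and 0.014 m and y of wide_panel_center in the frame of wide_slot between -0.015 and 0.015 m and z of wide_panel_center in the frame of wide_slot between 0.055 and 0.071 m and angle between each of wide_panel_center, mid_panel_center, narrow_panel_center's own z axis and vertical below 0.25 rad and angle between the y axis of wide_panel_center and the y axis of wide_slot, either way round below 0.25 rad and linear speed of each of wide_panel, mid_panel, narrow_panel below 0.02 m/s and contact force between the fingers and wide_panel below 0.05 N and x of mid_panel_center in the frame of mid_slot between -0.014 and 0.014 m and y of mid_panel_center in the frame of mid_slot between -0.015 and 0.015 m and z of mid_panel_center in the frame of mid_slot between 0.055 and 0.071 m and angle between the y axis of mid_panel_center and the y axis of mid_slot, either way round below 0.25 rad and contact force between the fingers and mid_panel below 0.05 N and x of narrow_panel_center in the frame of narrow_slot between -0.014 and 0.014 m and y of narrow_panel_center in the frame of narrow_slot between -0.015 and 0.015 m and z of narrow_panel_center in the frame of narrow_slot between 0.055 and 0.071 m and angle between the y axis of narrow_panel_center and the y axis of narrow_slot, either way round below 0.25 rad and contact force between the fingers and narrow_panel below 0.05 N); the robot touches nothing.
It fails at once if a panel is dropped (falls freely faster than 0.8 m/s, about 3 cm) ((linear speed of wide_panel above 0.8 m/s and contact force between the fingers and wide_panel below 0.05 N) or (linear speed of mid_panel above 0.8 m/s and contact force between the fingers and mid_panel below 0.05 N) or (linear speed of narrow_panel above 0.8 m/s and contact force between the fingers and narrow_panel below 0.05 N)).
It fails at once if the sketchbook is moved by more than 20 mm (distance of sketchbook_center from where it was at the start of the episode above 0.02 m).
It fails at once if the ink bottle is moved by more than 20 mm (distance of ink_center from where it was at the start of the episode above 0.02 m).
It also fails if it takes over 115 s, if anything falls off the work surface, if the arm or the gripper's body presses on something with over 40 N, if the wrist force passes 120 N, or if a joint passes its speed limit or range.

## Working session

There is one attempt and no reset: what is moved stays moved. The work goes in short steps, Python scripts to look and compute and a tool call to move; the robot and the scene stay as the last step left them, time stands still between calls to the robot, and variables do not carry over. Pictures are saved under pics/ and viewed, and the job is handed in when it is done.

Besides the shell and the picture viewer there is one more tool, called after "Call:" as name(argument=value, ...), one argument or row to a line, values as JSON. arm_command: Moves the arm, as the interface text tells. Its arguments: {"type":"object","properties":{"deltas":{"type":"array","items":{"type":"array","items":{"type":"array","items":{"type":"number","minimum":-1,"maximum":1}}}}},"required":["deltas"]}

```bash
mkdir -p pics; ls; python3 - <<'E'
from cell import env
import cv2
s=env.state();print({k:(v if not hasattr(v,'tolist') else v.tolist()) for k,v in s.items()})
for n in ["scene","side","wrist"]:
    c=env.read_camera(n);cv2.imwrite(f"pics/{n}0.png",c["frame"][:,:,::-1])
    print(n,{k:(v.tolist() if hasattr(v,'tolist') else v) for k,v in c.items() if k!="frame"})
E
```

```text
pics
{'t': 0.0, 'joints': [-1.3346051696755534, 0.49156866359075757, 1.5594540864572763, 2.510753031697858e-06, 1.0916886800896386, -0.10561244414879051], 'qvel': [-0.0006125895488648388, -0.0013826277570112627, 0.00012895937648156798, 0.001706942850621479, -7.929245234457425e-05, -0.0013758293190844508], 'tau': [-0.0024857636162778363, -61.26567363739014, -25.818428993225098, 0.06916746497154236, 0.048308466793969274, -9.116525689023547e-05], 'eef_pos': [209.44927173570542, -588.6019259301481, 214.05449371263626], 'tcp_rot': [-3.140480345385152, -0.00012015152635713733, 0.3418023757733022], 'ft_force': [-0.43564827399920913, -0.18336395767168337, -0.4497597123478672], 'moment': [-0.03982549140365299, 0.048638061389531626, -0.0587890166681834], 'opening': 1.0021207264521255}
scene {'fx': 541.5853932813951, 'fy': 541.5853932813951, 'cx': 322.665760784926, 'cy': 237.99679029441398, 'k1': -0.07820079156929367, 'R': [[-0.0403013198764524, 0.99917747353041, 0.00449221611261845], [0.7403940767930733, 0.03288183620440554, -0.6713683012308214], [-0.6709637953466253, -0.023731018461356657, -0
[... 245 characters left out ...]
065544, -0.21599491314378666, 0.015022290558848917], [-0.15975249192926547, 0.6717602770915956, -0.7233375916155697], [0.14614586220627795, -0.7085790905875157, -0.6903311229708196]], 't': [465.38039388328735, 133.3811341556292, 1113.2676574938719]}
wrist {'fx': 413.75388949204785, 'fy': 413.75388949204785, 'cx': 323.8226670323415, 'cy': 231.59051315041245, 'k1': 0.0034696938548068657, 'tool_from_camera': [[-8.765362253657608e-05, -0.9592183854422958, -0.28266602439330396, 79.58927936107989], [0.999999935985485, -0.00018213835523318852, 0.00030798481103401905, 0.4137136434285704], [-0.00034690901794420386, -0.28266597930259146, 0.9592183400034839, -170.16097723877908], [0.0, 0.0, 0.0, 1.0]]}
```

View pics/scene0.png

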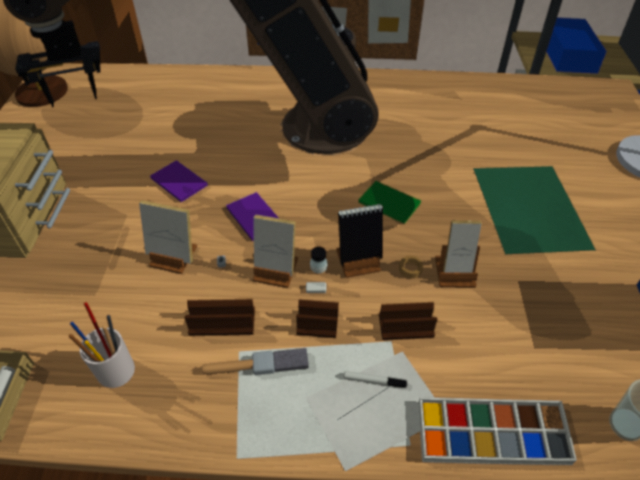

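View pics/side0.png

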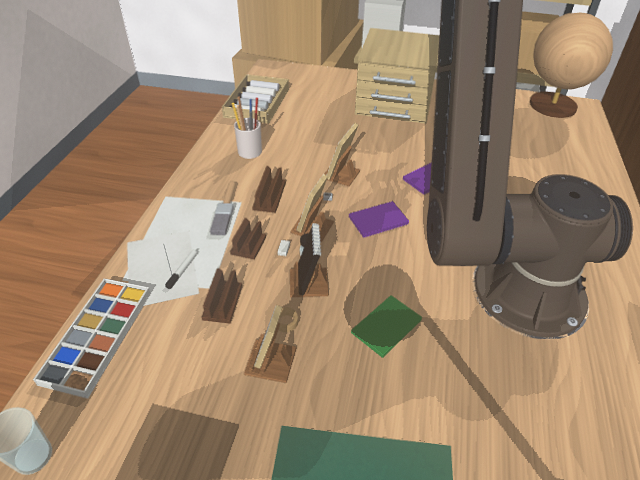

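View pics/wrist0.png

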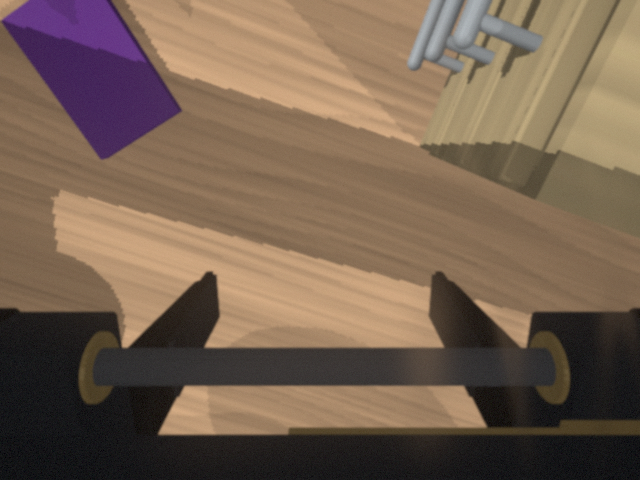

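```bash
cat > h.py <<'E'
import numpy as np, cv2
from cell import env
from scipy.spatial.transform import Rotation as Ro
def cam(n):
    s=env.state(); c=env.read_camera(n)
    if n=="wrist":
        T=np.array(c["tool_from_camera"]); Rw=Ro.from_euler('xyz',s["tcp_rot"]).as_matrix()
        Rwc=Rw@T[:3,:3]; p=Rw@T[:3,3]+np.array(s["eef_pos"])
        c["R"]=Rwc.T; c["t"]=-Rwc.T@p
    c["R"]=np.array(c["R"]);c["t"]=np.array(c["t"])
    return c
def slopes(c,uv):
    uv=np.atleast_2d(np.array(uv,float))
    d=np.c_[(uv[:,0]-c["cx"])/c["fx"],(uv[:,1]-c["cy"])/c["fy"]]
    u=d.copy()
    for _ in range(20): u=d/(1+c["k1"]*(u**2).sum(1,keepdims=True))
    return u
def ray(c,uv):
    u=slopes(c,uv); D=np.c_[u,np.ones(len(u))]@c["R"]
    return -c["R"].T@c["t"],D
def onz(c,uv,z):
    o,D=ray(c,uv); z=np.broadcast_to(np.asarray(z,float),(len(D),))
    return o+D*((z-o[2])/D[:,2])[:,None]
def proj(c,X):
    p=np.atleast_2d(X)@c["R"].T+c["t"];u=p[:,:2]/p[:,2:]
    u=u*(1+c["k1"]*(u**2).sum(1,keepdims=True))
    return u*[c["fx"],c["fy"]]+[c["cx"],c["cy"]]
def save(n,img,crop=None,scale=1):
    if crop: x0,y0,x1,y1=crop; img=img[y0:y1,x0:x1]
    if scale!=1: img=cv2.resize(img,None,fx=scale,fy=scale,interpolation=cv2.INTER_CUBIC)
    cv2.imwrite(f"pics/{n}.png",img[:,:,::-1])
E
python3 - <<'E'
from h import *
f=cam("scene")["frame"]
save("sc_a",f,(120,180,320,350),4); save("sc_b",f,(290,180,490,350),4)
f=cam("side")["frame"]; save("sd_a",f,(180,110,380,260),4); save("sd_b",f,(180,230,380,390),4)
E
```

```text
(no output)
```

View pics/sc_a.png

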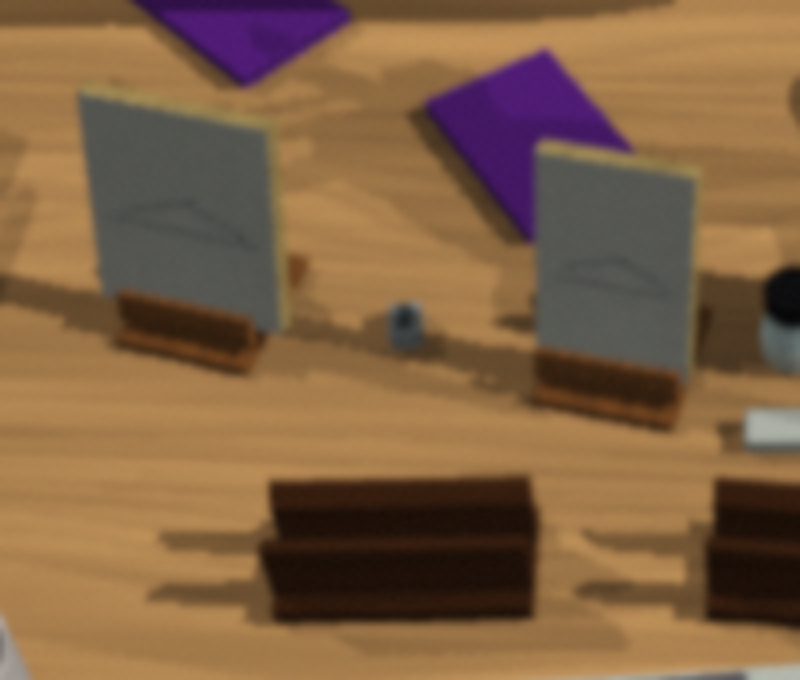

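View pics/sc_b.png

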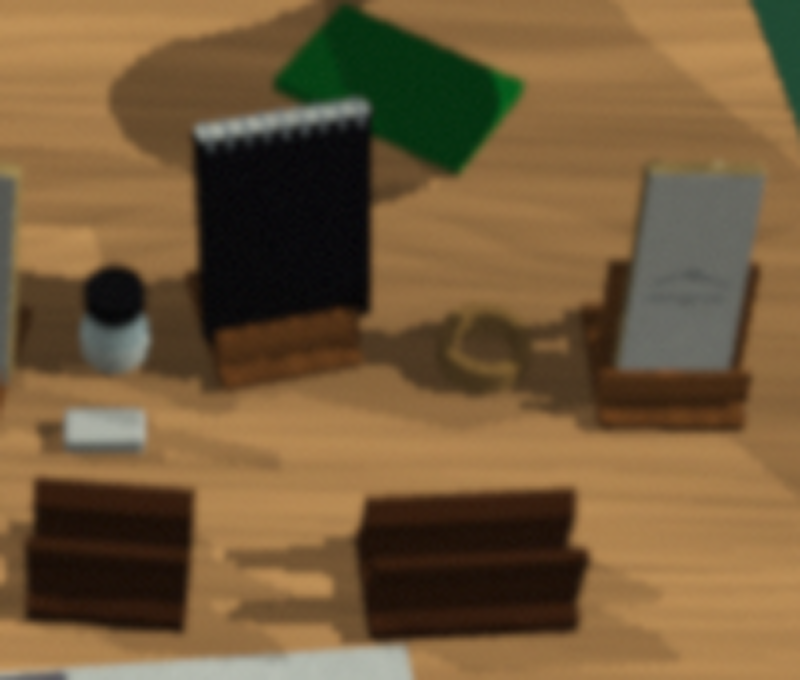

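View pics/sd_a.png

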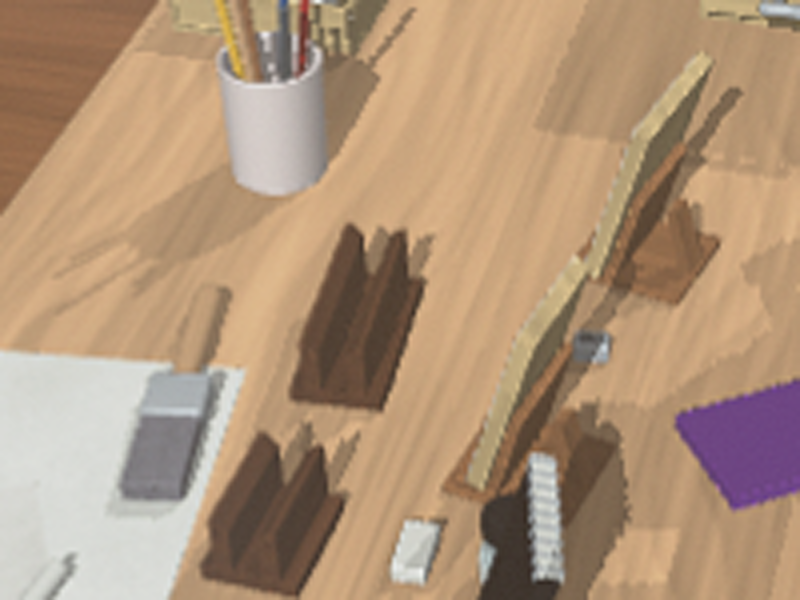

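View pics/sd_b.png

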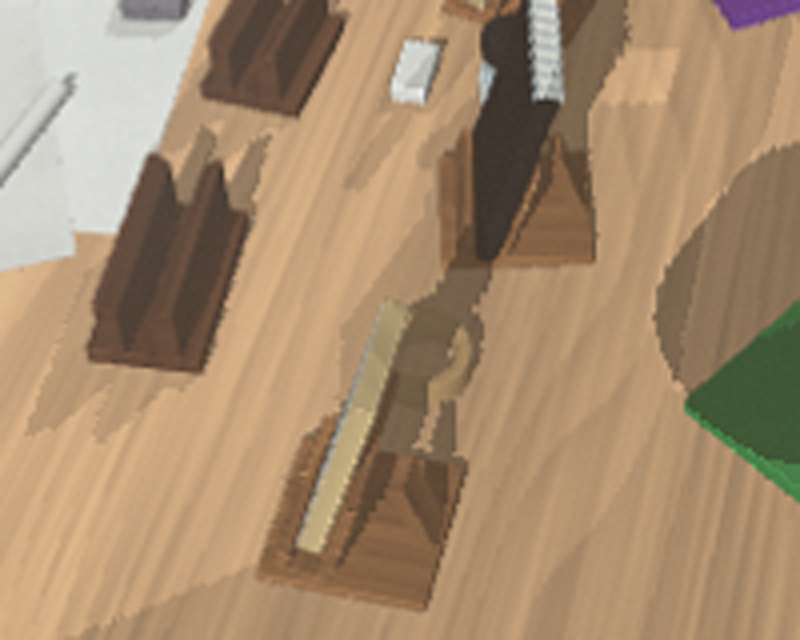

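```bash
python3 - <<'E'
from h import *
c=cam("scene")
def P(x0,pts): return [(x0+u/4,180+v/4) for u,v in pts]
for n,x0,pts in [("wide",120,[(82,97),(268,131)]),("mid",120,[(537,156),(695,180)]),("narrow",290,[(648,172),(762,176)])]:
    X=onz(c,P(x0,pts),146.7); d=X[1]-X[0]
    yaw=np.arctan2(-d[0],d[1]); m=X.mean(0)
    ctr=m-np.array([np.cos(yaw),np.sin(yaw),0])*0+0
    e=np.array([np.cos(yaw),np.sin(yaw)])
    # front top point rel centre: own x +6, z +65
    off=6*np.cos(.2618)-65*np.sin(.2618)
    print(n,X.round(0).tolist(),"w",np.linalg.norm(d).round(1),"yaw",yaw.round(3),"ctr",(m[:2]-e*off).round(1))
# stands: outer corners of near/far top ridges z=52
for n,x0,pts in [("wide",120,[(272,482),(528,478),(265,545),(535,543)]),("narrow",290,[(36,480),(192,490),(28,543),(188,553)]),("mid",290,[(367,498),(575,490),(362,562),(586,552)])]:
    X=onz(c,P(x0,pts),52)
    print(n,X.round(0)[:,:2].tolist(),np.linalg.norm(X[1]-X[0]),np.linalg.norm(X[3]-X[2]),X.mean(0))
for uv in [(320,255)]: print("ink cap",onz(c,[uv],55))
E
```

```text
wide [[481.0, -368.0, 147.0], [502.0, -265.0, 147.0]] w 105.0 yaw -0.198 ctr [ 502.5 -318.7]
mid [[514.0, -125.0, 147.0], [527.0, -45.0, 147.0]] w 81.8 yaw -0.161 ctr [531.2 -86.6]
narrow [[507.0, 272.0, 147.0], [507.0, 330.0, 147.0]] w 57.6 yaw -0.002 ctr [518.1 301.3]
wide [[653.0, -249.0], [644.0, -122.0], [690.0, -245.0], [682.0, -114.0]] 127.22263109825579 131.20018257827064 [ 667.17270036 -182.32291202   52.        ]
narrow [[641.0, -29.0], [644.0, 49.0], [678.0, -30.0], [681.0, 47.0]] 77.32999599631735 77.49415118624594 [661.00867466   9.27396195  52.        ]
mid [[645.0, 135.0], [636.0, 238.0], [683.0, 131.0], [673.0, 240.0]] 103.77923911555206 109.3261422535273 [658.98951654 186.04184322  52.        ]
ink cap [[524.91205714   7.78732708  55.        ]]
```

Call:
arm_command(
  deltas=[
    [[0, 0, 0.1, 0.35, 0.15], [0, 0.2, 0.1, 0.25, 0.15], [0, 0.3, 0.22, 0.1, 0.15], [0, 0.3, 0.22, 0.1, 0.15], [0, 0.3, 0.22, 0, 0.15], [0, 0.3, 0.22, 0, 0.15], [0, 0.3, 0.22, 0, 0.15], [0, 0.3, 0.22, 0, 0.15], [0, 0.3, 0.22, 0, 0.15], [0, 0.3, 0.2, 0, 0.1], [0, 0, 0, 0, 0]],
  ],
)

```text
t: 1.22
eef_pos: [477.2, -384.8, 297.5]
tcp_rot: [-3.141, 0.003, 1.531]
ft_force: [-0.2, -0.1, 0.9]
opening: 1.002
```

```bash
python3 - <<'E'
from h import *
c=cam("wrist"); save("w1",c["frame"]); print(env.state()["eef_pos"],env.state()["tcp_rot"])
E
```

```text
[ 475.55192704 -386.0418393   297.42949506] [-3.13983047e+00  3.04239272e-03  1.52751664e+00]
```

View pics/w1.png

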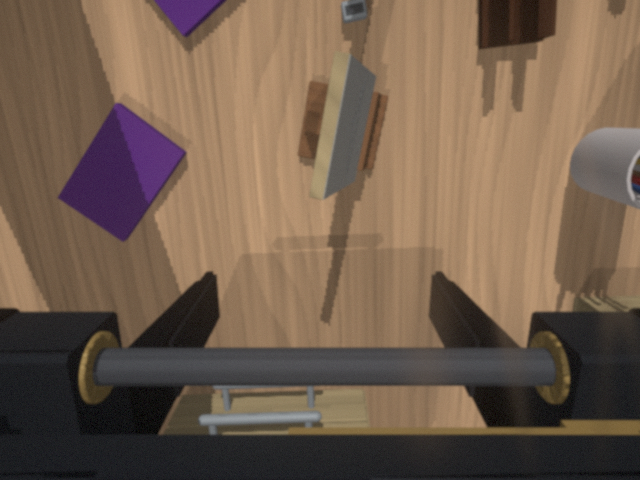

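```bash
python3 - <<'E'
from h import *
c=cam("wrist"); save("w1c",c["frame"],(270,30,420,230),3)
E
```

```text
(no output)
```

View pics/w1c.png

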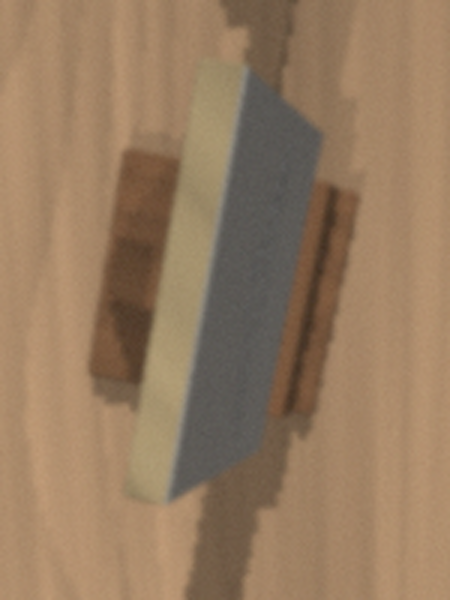

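```bash
cat >> h.py <<'E'
def panel(c,off,sc,ft,bt):
    """ft: front-top corners (near -y, far +y); bt: back-top"""
    a=np.array(ft)/sc+off;b=np.array(bt)/sc+off
    F=onz(c,a,146.7);B=onz(c,b,143.6)
    for n,X in (("F",F),("B",B)):
        d=X[1]-X[0]; print(n,X.round(1).tolist(),"w",np.linalg.norm(d).round(1),"yaw",np.arctan2(-d[0],d[1]).round(3),"mid",X.mean(0).round(1))
    d=F[1]-F[0]+B[1]-B[0]; yaw=np.arctan2(-d[0],d[1]); m=(F.mean(0)+B.mean(0))[:2]/2
    e=np.array([np.cos(yaw),np.sin(yaw)]); print("topmid",m.round(1),"grip@z124",(m+e*(145.2-124)*np.tan(.2618)).round(1),"centre",(m+e*62.8*np.tan(.2618)).round(1),"yaw",yaw.round(3),"toolyaw",(yaw+np.pi/2).round(3))
E
python3 - <<'E'
from h import *
c=cam("wrist")
panel(c,(270,30),3,[(168,502),(245,68)],[(127,495),(205,58)])
s=env.state();print(s["eef_pos"],s["tcp_rot"])
E
```

```text
F [[476.0, -374.9, 146.7], [499.1, -270.4, 146.7]] w 107.0 yaw -0.218 mid [ 487.6 -322.7  146.7]
B [[465.2, -373.2, 143.6], [489.8, -267.4, 143.6]] w 108.6 yaw -0.228 mid [ 477.5 -320.3  143.6]
topmid [ 482.5 -321.5] grip@z124 [ 488.1 -322.7] centre [ 499.  -325.2] yaw -0.223 toolyaw 1.348
[ 473.27652276 -388.13478376  297.46766735] [-3.13930201  0.00340407  1.52196796]
```

Call:
arm_command(
  deltas=[
    [[0, 0, 0, 0, -0.11], [0, 0, 0, 0, -0.11], [0, 0, 0, 0, 0], [0, 0, 0, 0, 0], [0, 0, 0, 0, 0]],
  ],
)

```text
t: 1.78
eef_pos: [468.6, -392.3, 297.4]
tcp_rot: [-3.138, 0.004, 1.336]
ft_force: [-0.5, -0.4, -0.0]
opening: 0.999
```

```bash
python3 - <<'E'
from h import *
for i in range(3):
    c=cam("wrist"); s=env.state();print(s["eef_pos"],s["tcp_rot"][2])
save("w2c",c["frame"],(220,20,440,220),3)
E
```

```text
[ 468.57113352 -392.3425834   297.39696009] 1.33626134020803
[ 468.79794079 -392.09321991  297.40520178] 1.336220781931913
[ 469.00500951 -391.92140481  297.37203806] 1.3361891626509428
```

View pics/w2c.png

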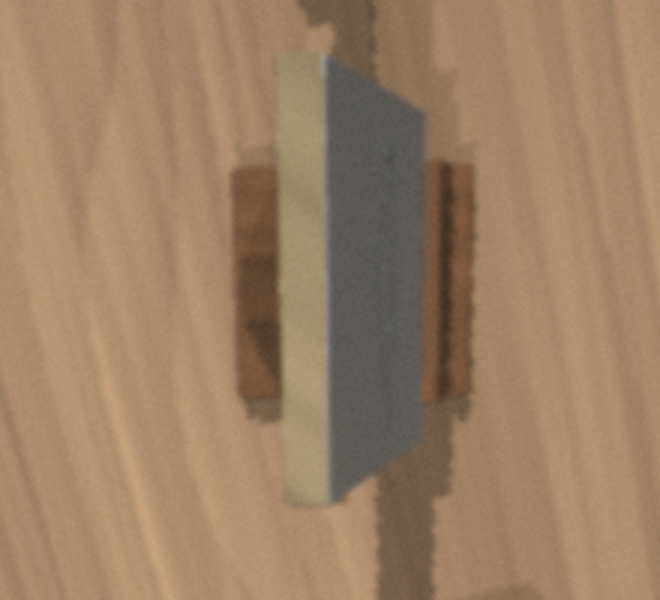

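```bash
python3 - <<'E'
from h import *
c=cam("wrist")
panel(c,(220,20),3,[(329,504),(326,55)],[(283,503),(277,55)])
s=env.state();print(s["eef_pos"],s["tcp_rot"])
E
```

```text
F [[477.6, -373.6, 146.7], [501.4, -268.9, 146.7]] w 107.4 yaw -0.224 mid [ 489.5 -321.2  146.7]
B [[465.7, -371.1, 143.6], [490.2, -265.8, 143.6]] w 108.1 yaw -0.228 mid [ 478.  -318.4  143.6]
topmid [ 483.7 -319.8] grip@z124 [ 489.3 -321.1] centre [ 500.1 -323.6] yaw -0.226 toolyaw 1.345
[ 469.13913099 -391.79270422  297.42277944] [-3.13842321  0.00378855  1.33615766]
```

Call:
arm_command(
  deltas=[
    [[0, 0.07, 0.24, 0, 0], [0, 0.07, 0.24, 0, 0], [0, 0.07, 0.24, 0, 0], [0, 0, 0, -0.2, 0], [0, 0, 0, -0.2, 0], [0, 0, 0, 0, 0], [0, 0, 0, 0, 0]],
  ],
)

```text
t: 2.57
eef_pos: [491.0, -317.0, 257.4]
tcp_rot: [-3.141, 0.005, 1.34]
ft_force: [-0.4, -0.6, 0.1]
opening: 1.0
```

Call:
arm_command(
  deltas=[
    [[0, 0, -0.03, -0.3, 0], [0, 0, 0, -0.3, 0], [0, 0, 0, -0.3, 0], [0, 0, 0, -0.3, 0], [0, 0, 0, -0.2, 0], [0, 0, 0, 0, 0], [0, 0, 0, 0, 0]],
  ],
)

```text
t: 3.15
eef_pos: [493.4, -324.5, 120.6]
tcp_rot: [3.132, 0.01, 1.34]
ft_force: [0.7, -0.0, 0.7]
opening: 0.998
```

```bash
python3 - <<'E'
from h import *
s=env.state();print(s["eef_pos"],s["tcp_rot"],s["ft_force"])
c=cam("wrist"); save("w3",c["frame"]); c=cam("side");save("s3",c["frame"],(260,60,460,210),4)
E
```

```text
[ 493.44348737 -324.48837097  120.64225348] [3.13165311 0.01039834 1.34038838] [ 0.70316583 -0.00102605  0.69878643]
```

View pics/w3.png

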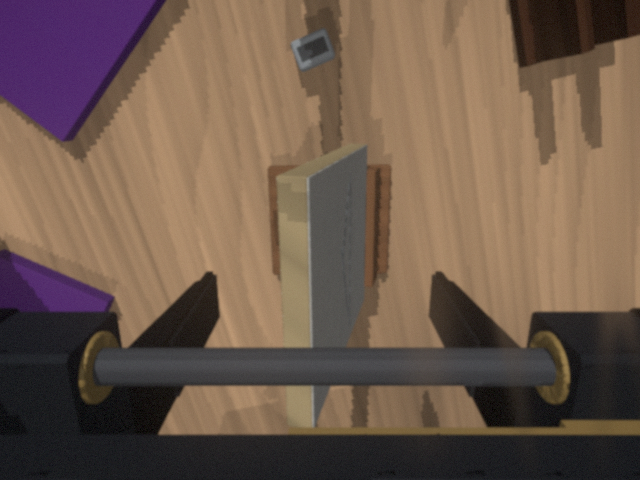

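View pics/s3.png

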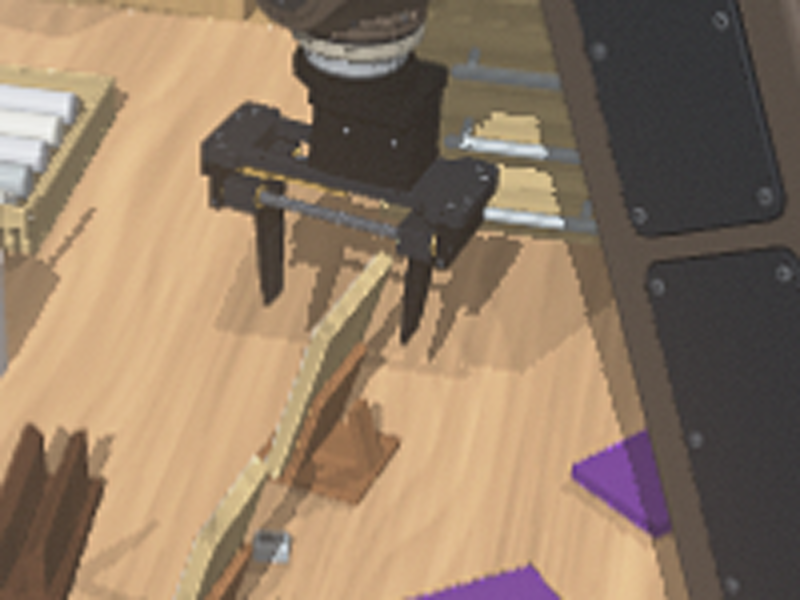

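Call:
arm_command(
  deltas=[
    [[0, -0.04, 0.02, -0.16, 0], [0, 0, 0, 0, 0], [0, 0, 0, 0, 0]],
  ],
)

```text
t: 3.5
eef_pos: [491.7, -324.4, 110.7]
tcp_rot: [3.123, 0.015, 1.34]
ft_force: [0.7, -0.5, 0.1]
opening: 1.002
```

Call:
arm_command(
  deltas=[
    [[1, 0, 0, 0, 0], [1, 0, 0, 0, 0], [1, 0, 0, 0, 0], [1, 0, 0, 0, 0], [1, 0, 0, 0, 0], [1, 0, 0, 0, 0]],
  ],
)

```text
t: 4.0
eef_pos: [493.6, -325.8, 115.8]
tcp_rot: [3.117, 0.018, 1.34]
ft_force: [0.8, -0.4, -0.3]
opening: 0.637
```

```bash
python3 - <<'E'
from h import *
s=env.state();print(s["eef_pos"],s["tcp_rot"],s["ft_force"],s["opening"])
c=cam("wrist"); save("w4",c["frame"]); c=cam("side");save("s4",c["frame"],(260,60,460,210),4)
E
```

```text
[ 493.59661884 -325.77622806  115.82953259] [3.11686017 0.01775173 1.34047999] [ 0.8403923  -0.40408874 -0.30676001] 0.6373672754484395
```

View pics/s4.png

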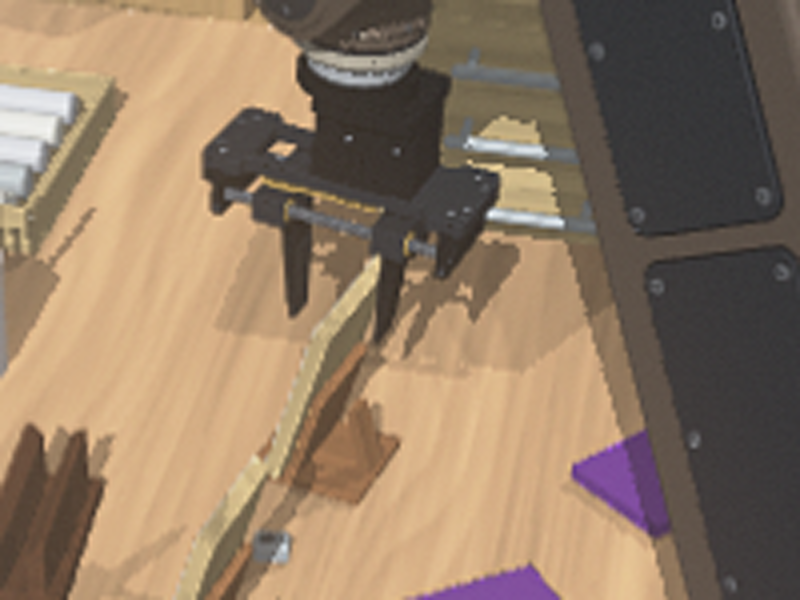

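View pics/w4.png

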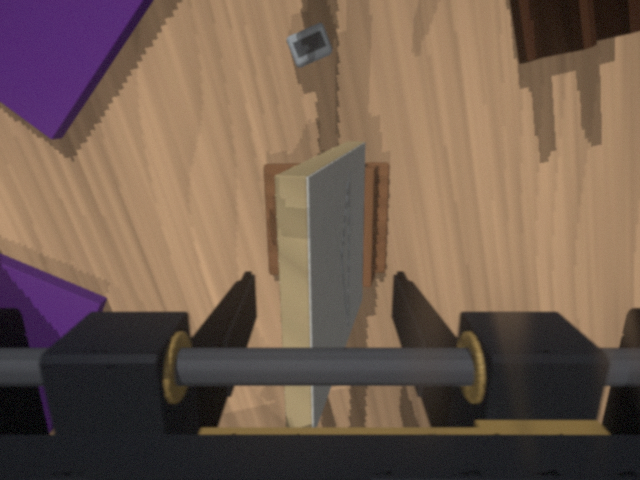

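Call:
arm_command(
  deltas=[
    [[1, -0.05, 0.03, -0.1, 0], [1, 0, 0, -0.02, 0], [1, 0, 0, -0.01, 0], [1, 0, 0, -0.01, 0], [1, 0, 0, -0.01, 0]],
  ],
)

```text
t: 4.52
eef_pos: [489.7, -323.4, 101.1]
tcp_rot: [3.115, 0.018, 1.34]
ft_force: [4.3, 3.7, 18.0]
opening: 0.214
```

Call:
arm_command(
  deltas=[
    [[1, 0, 0, 0.03, 0], [1, 0, 0, 0, 0]],
  ],
)

```text
t: 4.68
eef_pos: [493.7, -325.5, 105.7]
tcp_rot: [3.104, 0.022, 1.339]
ft_force: [7.1, 0.1, 5.4]
opening: 0.184
```

```bash
python3 - <<'E'
from h import *
s=env.state();print(s["eef_pos"],s["tcp_rot"],s["ft_force"],s["opening"])
c=cam("wrist"); save("w5",c["frame"]); c=cam("side");save("s5",c["frame"],(260,60,460,210),4)
E
```

```text
[ 493.73528301 -325.45561466  105.70206673] [3.10421824 0.0215293  1.33921238] [7.06653558 0.1052313  5.36220484] 0.18395678045258143
```

View pics/s5.png

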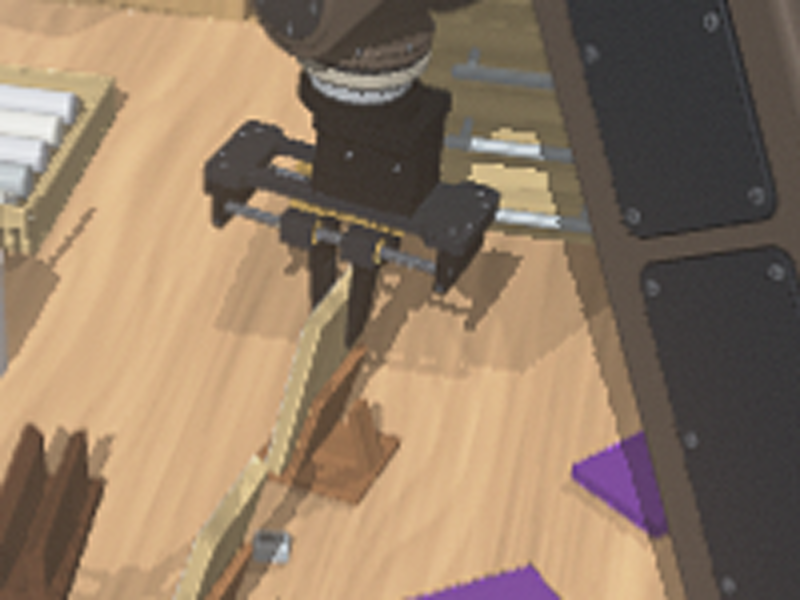

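View pics/w5.png

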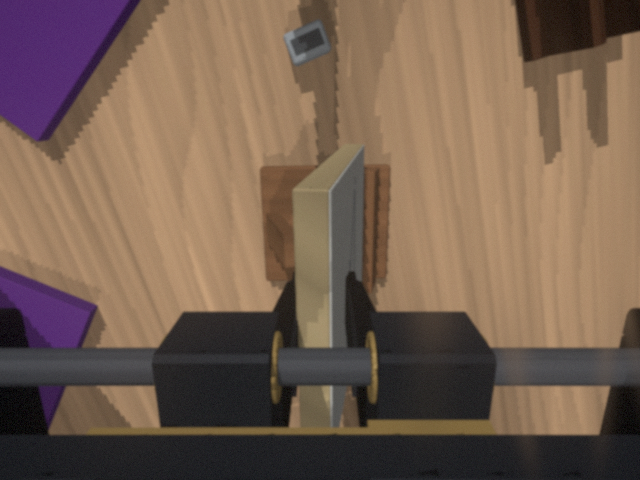

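Call:
arm_command(
  deltas=[
    [[1, 0.03, 0, 0.01, 0], [1, 0.03, 0, 0.02, 0], [1, 0.02, 0, 0.02, 0]],
  ],
)

```text
t: 5.03
eef_pos: [508.0, -328.6, 113.1]
tcp_rot: [3.088, 0.027, 1.338]
ft_force: [5.7, -2.2, -3.0]
opening: 0.124
```

Call:
arm_command(
  deltas=[
    [[1, 0, 0, 0.1, 0], [1, 0, 0, 0.25, 0], [1, 0, 0, 0.3, 0], [1, 0, 0, 0.3, 0], [1, 0, 0, 0.3, 0]],
  ],
)

```text
t: 5.45
eef_pos: [506.5, -326.9, 238.1]
tcp_rot: [3.099, 0.022, 1.339]
ft_force: [0.1, 0.1, -1.6]
opening: 0.124
```

```bash
python3 - <<'E'
from h import *
s=env.state();print(s["eef_pos"],s["tcp_rot"],s["ft_force"],s["opening"],s["tau"],s["qvel"])
c=cam("scene"); save("c6",c["frame"],(100,130,300,280),4); c=cam("side");save("s6",c["frame"],(260,10,460,160),4)
E
```

```text
[ 506.52675208 -326.90364821  238.0866941 ] [3.0986967  0.02159552 1.33875104] [ 0.05226772  0.11856759 -1.59893083] 0.12365126351920719 [ 1.84102049e-01 -5.50963998e+01 -2.38879055e+01  5.33077447e-02
 -1.42047040e+00  2.33974737e-03] [ 1.26235415e-03 -3.69216775e-01 -4.73612883e-01 -2.86265400e-04
  8.54795148e-01 -9.64715029e-04]
```

View pics/s6.png

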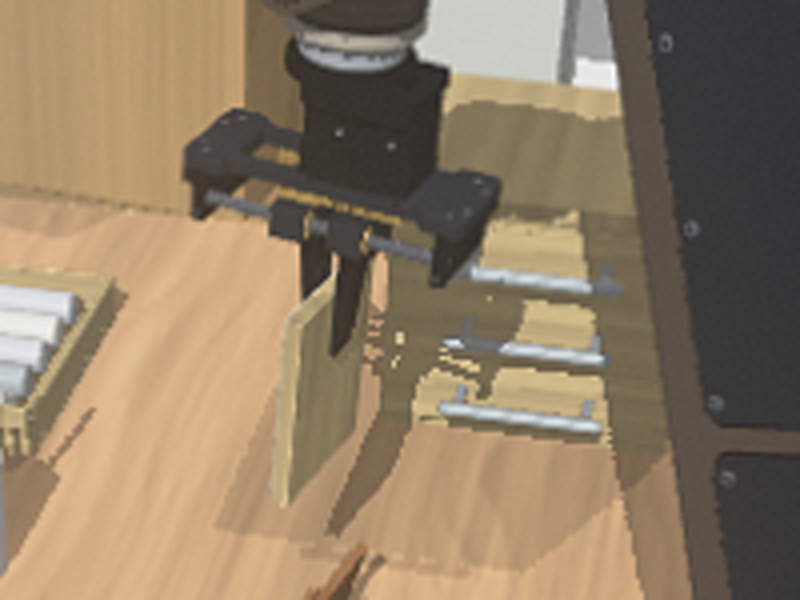

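View pics/c6.png

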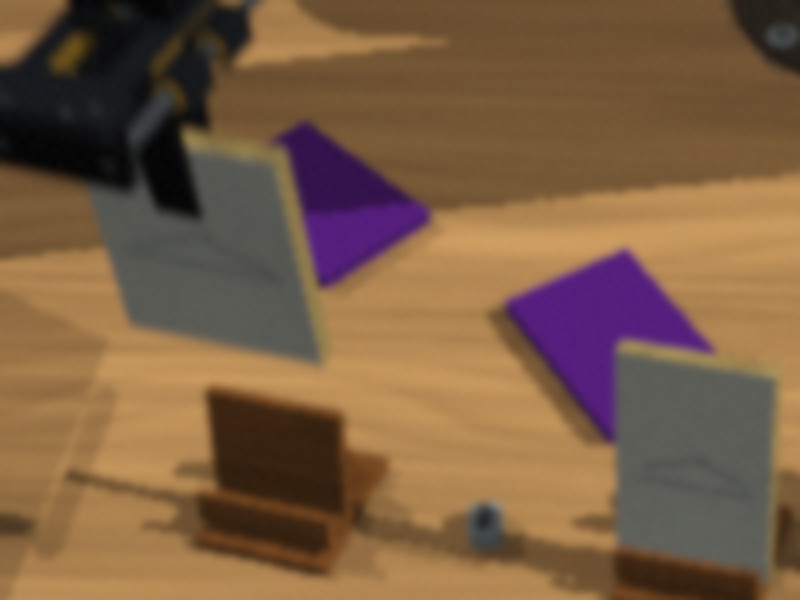

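Call:
arm_command(
  deltas=[
    [[1, 0.1, 0.2, 0.1, 0.13], [1, 0.1, 0.2, 0.1, 0.13], [1, 0.05, 0.2, 0, 0.12], [1, 0, 0.1, 0, 0], [1, 0, 0, 0, 0], [1, 0, 0, 0, 0]],
  ],
)

```text
t: 6.05
eef_pos: [531.7, -255.8, 262.0]
tcp_rot: [3.093, 0.025, 1.643]
ft_force: [-0.4, -0.6, -0.2]
opening: 0.123
```

```bash
python3 - <<'E'
from h import *
for i in range(3):
    s=env.state();print(s["eef_pos"],s["tcp_rot"])
    c=cam("wrist")
save("w7",c["frame"]);c=cam("scene"); save("c7",c["frame"],(140,100,340,350),3)
E
```

```text
[ 531.68395088 -255.82944401  261.98095364] [3.09318621 0.02486463 1.64288325]
[ 531.59107098 -256.02472796  261.91290316] [3.09329774 0.02469551 1.64240261]
[ 531.59780984 -256.42636316  261.92487683] [3.09319283 0.02479178 1.64242374]
```

View pics/w7.png

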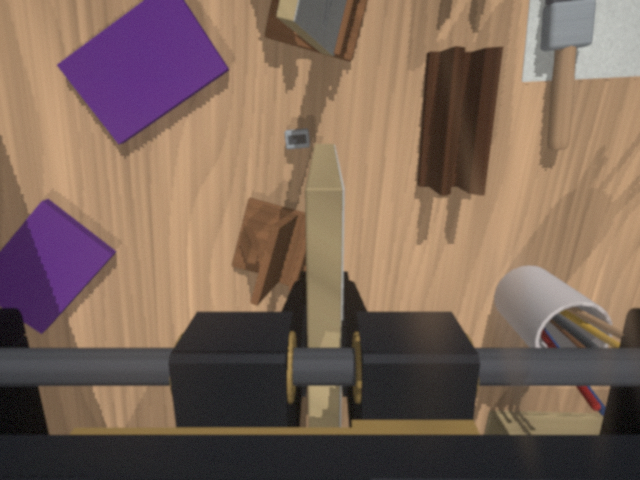

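View pics/c7.png

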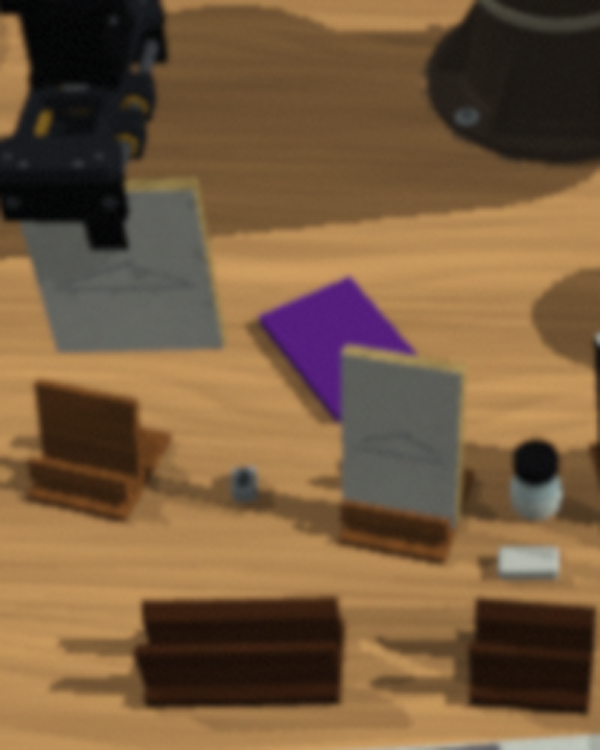

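```bash
python3 - <<'E'
from h import *
c=cam("wrist");save("w7c",c["frame"],(400,30,520,210),4)
s=env.state();R=Ro.from_euler('xyz',s["tcp_rot"]).as_matrix();p=np.array(s["eef_pos"])
c=cam("scene");o,D=ray(c,np.array([(57,351),(222,347),(198,190)])/3+[140,100])
for n,sgn in (("+6",1),):
    ot=R.T@(o-p);Dt=D@R
    k=(6*sgn-ot[1])/Dt[:,1]; X=ot+Dt*k[:,None]; print(X.round(1)); print((X@R.T+p).round(1))
E
```

```text
[[-48.    6.   86.7]
 [ 59.7   6.   83.7]
 [ 59.6   6.  -43.3]]
[[ 545.5 -305.9  177. ]
 [ 537.6 -198.5  177.3]
 [ 531.2 -195.9  304.1]]
```

View pics/w7c.png

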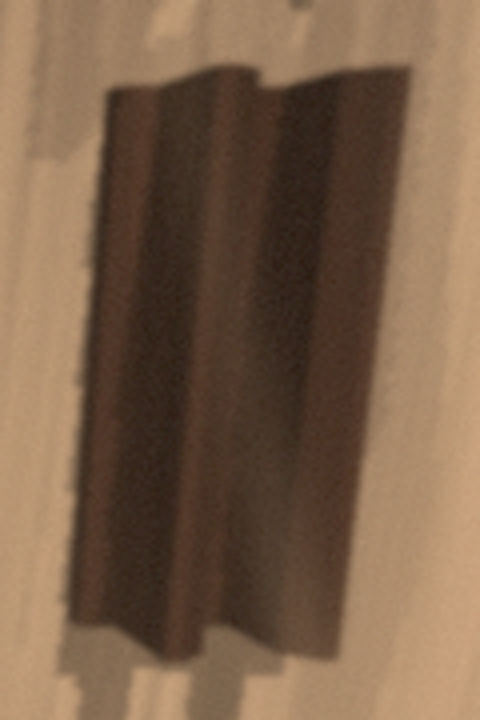

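```bash
python3 - <<'E'
from h import *
c=cam("wrist")
X=onz(c,np.array([(165,660),(215,70),(340,658),(410,68),(203,658),(258,72)])/4+[400,30],52)
print(X[:,:2].round(1).tolist(),X[:4].mean(0).round(1),[np.linalg.norm(X[i+1]-X[i]).round(1) for i in (0,2)], [np.arctan2(-(X[i+1]-X[i])[0],(X[i+1]-X[i])[1]).round(3) for i in (0,2)])
c2=cam("scene")
print(proj(c2,X).round(1).tolist())
E
```

```text
[[653.2, -251.5], [643.2, -123.5], [695.4, -248.4], [685.4, -119.8], [662.3, -250.4], [652.6, -123.2]] [ 669.3 -185.8   52. ] [np.float64(128.4), np.float64(128.9)] [np.float64(0.078), np.float64(0.078)]
[[186.7, 300.7], [251.3, 299.1], [183.8, 318.6], [250.4, 317.0], [186.2, 304.5], [250.9, 303.0]]
```

Call:
arm_command(
  deltas=[
    [[1, 0.25, 0.13, 0, 0], [1, 0.3, 0.15, 0, 0], [1, 0.3, 0.15, 0, 0], [1, 0.3, 0.15, 0, 0], [1, 0.15, 0.08, 0, 0], [1, 0.04, 0.04, 0, 0], [1, 0, 0, 0, 0]],
  ],
)

```text
t: 7.03
eef_pos: [670.0, -185.4, 261.5]
tcp_rot: [3.093, 0.025, 1.637]
ft_force: [-0.5, 0.2, -1.2]
opening: 0.127
```

Call:
arm_command(
  deltas=[
    [[1, -0.05, -0.01, -0.2, 0.01], [1, 0, 0, -0.3, 0], [1, 0, 0, -0.3, 0], [1, 0, 0, -0.2, 0], [1, 0, 0, 0, 0], [1, 0, 0, 0, 0]],
  ],
)

```text
t: 7.53
eef_pos: [659.5, -190.3, 160.5]
tcp_rot: [3.092, 0.027, 1.642]
ft_force: [0.4, -0.3, 0.1]
opening: 0.125
```

```bash
python3 - <<'E'
from h import *
s=env.state();print(s["eef_pos"],s["tcp_rot"])
c=cam("scene"); save("c8",c["frame"],(150,180,300,350),4);c=cam("side"); save("s8",c["frame"],(200,80,350,230),4)
E
```

```text
[ 659.49421394 -190.27714368  160.49067718] [3.0919343  0.02717767 1.64193936]
```

View pics/c8.png

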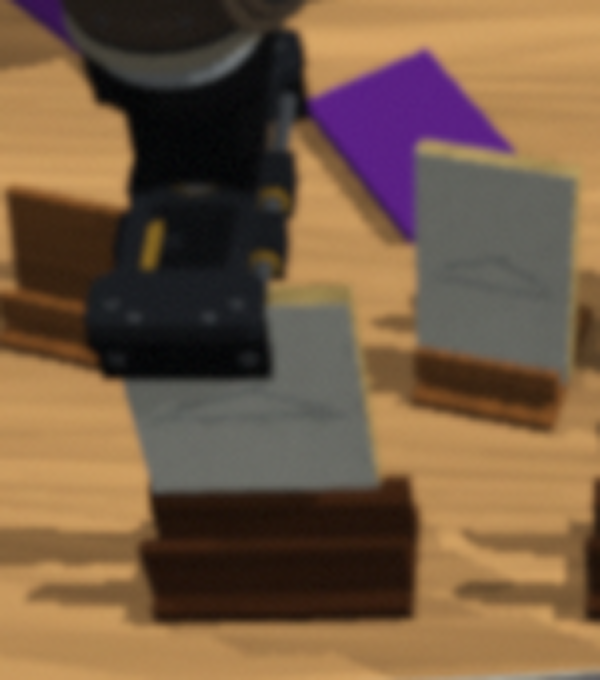

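View pics/s8.png

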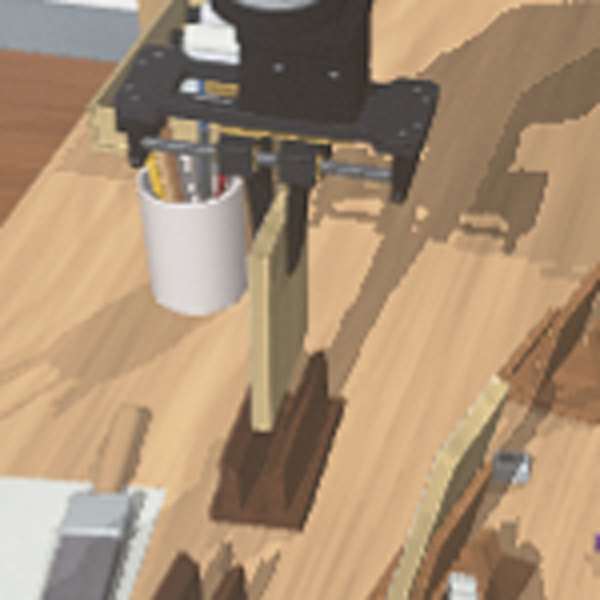

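```bash
cat >> h.py <<'E'
def inhand(uv,half=6):
    s=env.state();R=Ro.from_euler('xyz',s["tcp_rot"]).as_matrix();p=np.array(s["eef_pos"])
    c=cam("scene");o,D=ray(c,np.array(uv))
    ot=R.T@(o-p);Dt=D@R
    k=(half-ot[1])/Dt[:,1]; X=ot+Dt*k[:,None]; W=X@R.T+p
    print("tool",X.round(1).tolist(),"world",W.round(1).tolist(),"bottom mid face",W[:2].mean(0).round(1),"center",(W[:2].mean(0)-half*R[:,1]).round(1))
E
python3 - <<'E'
from h import *
inhand(np.array([(153,492),(378,487)])/4+[150,180])
E
```

```text
tool [[-48.0, 6.0, 88.7], [60.5, 6.0, 85.3]] world [[674.1, -239.8, 74.5], [666.2, -131.5, 74.9]] bottom mid face [ 670.2 -185.7   74.7] center [ 664.2 -186.1   74.4]
```

Call:
arm_command(
  deltas=[
    [[1, 0.06, 0.03, 0, 0.01], [1, 0, 0, 0, 0], [1, 0.01, 0, -0.15, 0], [1, 0, 0, 0, 0], [1, 0, 0, 0, 0]],
  ],
)

```text
t: 8.1
eef_pos: [670.5, -187.5, 153.1]
tcp_rot: [3.081, 0.032, 1.651]
ft_force: [-0.2, -0.3, -0.8]
opening: 0.126
```

Call:
arm_command(
  deltas=[
    [[1, -0.04, 0, -0.1, 0], [1, -0.01, 0, -0.1, 0], [1, 0, 0, -0.06, 0]],
  ],
)

```text
t: 8.35
eef_pos: [666.1, -187.5, 128.7]
tcp_rot: [3.077, 0.034, 1.652]
ft_force: [-1.7, -0.1, 0.1]
opening: 0.123
```

```bash
python3 - <<'E'
from h import *
s=env.state();print(s["eef_pos"],s["tcp_rot"],s["ft_force"])
c=cam("side"); save("s9",c["frame"],(200,80,350,230),4)
s=env.state();print(s["eef_pos"],s["tcp_rot"],s["ft_force"])
E
```

```text
[ 666.06230462 -187.5485743   128.70434944] [3.07676572 0.03433807 1.65167017] [-1.67072077 -0.09004739  0.11939509]
[ 665.60631586 -187.42069988  127.34811557] [3.07848256 0.03354222 1.65167646] [-0.02763391  0.25976016 -2.28901134]
```

View pics/s9.png

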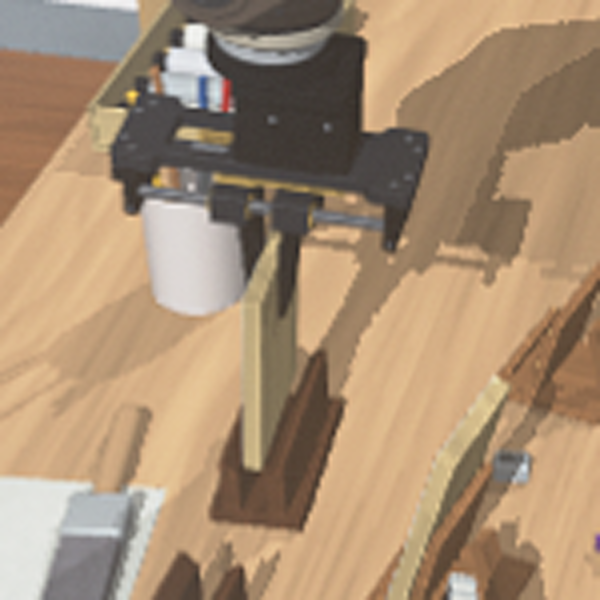

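```bash
python3 - <<'E'
from h import *
c=cam("side"); save("s9b",c["frame"],(245,160,300,215),12)
print(proj(c,[[665+dx,-185-62,z] for dx,z in ((4-17,52),(4+17,52),(4-9,44),(4+9,44),(4-9,12),(4+9,12))]).round(1).tolist())
E
```

```text
[[280.6, 167.8], [268.6, 166.1], [277.9, 169.8], [271.5, 168.9], [278.4, 179.1], [272.2, 178.2]]
```

View pics/s9b.png

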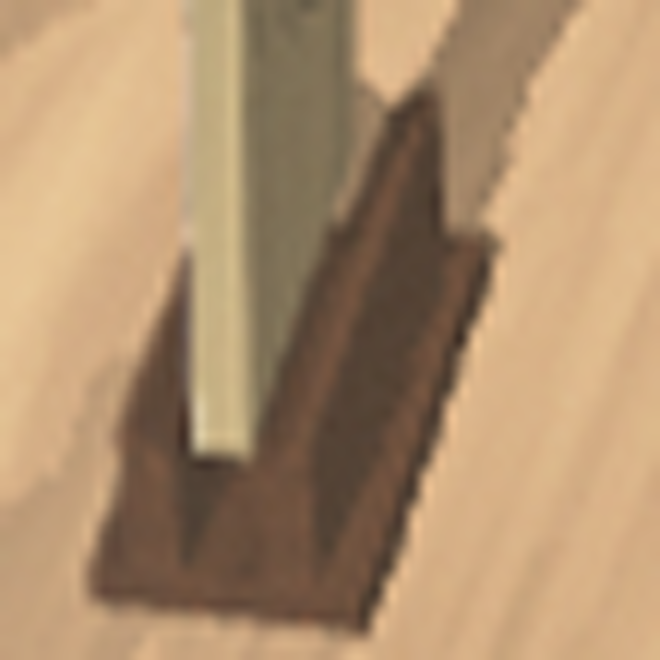

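Call:
arm_command(
  deltas=[
    [[1, 0, 0, -0.08, 0], [1, 0, 0, -0.08, 0]],
  ],
)

```text
t: 8.62
eef_pos: [666.0, -187.7, 112.2]
tcp_rot: [3.077, 0.034, 1.652]
ft_force: [-1.2, 0.4, -1.3]
opening: 0.126
```

```bash
python3 - <<'E'
from h import *
for i in range(3):
    s=env.state();print(s["eef_pos"],s["tcp_rot"],s["ft_force"]); cam("side")
E
```

```text
[ 666.02737075 -187.73926344  112.22206273] [3.07740539 0.03423889 1.65150667] [-1.23999043  0.38174744 -1.26920802]
[ 665.48352032 -187.54671486  110.48039353] [3.07925036 0.03335655 1.65150859] [-0.24500587  0.51556097 -2.51150374]
[ 665.58025181 -187.5361868   111.10795463] [3.07930105 0.03326622 1.65157704] [ 0.26303455  0.91155622 -0.91046419]
```

Call:
arm_command(
  deltas=[
    [[1, 0, 0, -0.07, 0], [1, 0, 0, -0.05, 0]],
  ],
)

```text
t: 8.93
eef_pos: [666.2, -188.0, 100.6]
tcp_rot: [3.077, 0.035, 1.652]
ft_force: [-4.0, -7.1, 30.6]
opening: 0.127
```

```bash
python3 - <<'E'
from h import *
for i in range(2):
    s=env.state();print(s["eef_pos"],s["tcp_rot"],s["ft_force"]); c=cam("side")
save("s10",c["frame"],(215,110,315,220),6)
E
```

```text
[ 666.24572115 -188.02072184  100.58038276] [3.0773137  0.03468748 1.65156829] [-3.99719511 -7.07333341 30.5984817 ]
[ 666.17011397 -188.23694587  100.63378829] [3.07755395 0.03484622 1.65146963] [-1.90449243  1.88022823  4.19405848]
```

View pics/s10.png

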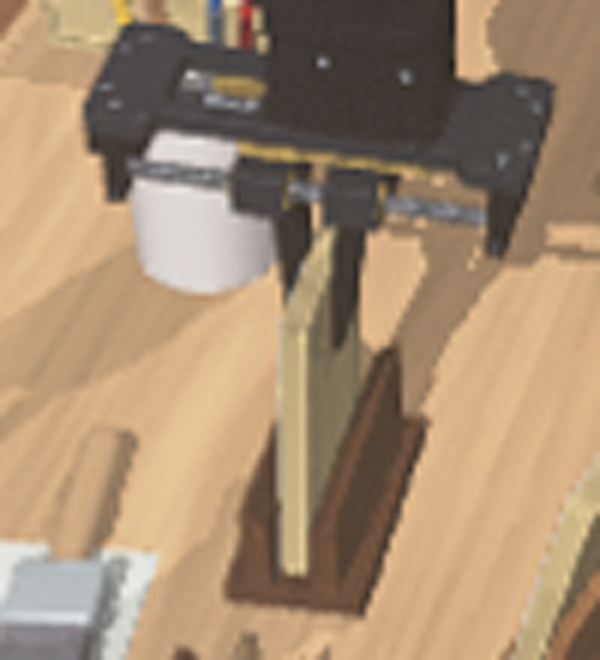

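```bash
python3 - <<'E'
from h import *
c=cam("scene"); save("c10",c["frame"],(150,200,300,350),5)
E
```

```text
(no output)
```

View pics/c10.png

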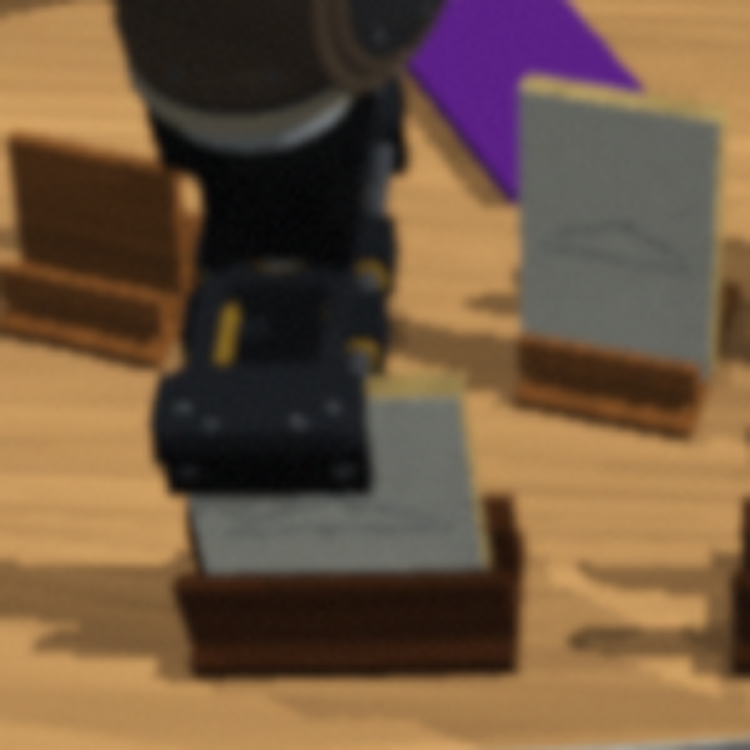

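Call:
arm_command(
  deltas=[
    [[0, 0, 0, 0, 0], [0, 0, 0, -0.01, 0], [0, 0, 0, 0, 0], [0, 0, 0, 0, 0], [0, 0, 0, 0.1, 0], [0, 0, 0, 0.3, 0], [0, 0, 0, 0.3, 0], [0, 0, 0, 0.3, 0], [0, 0, 0, 0.3, 0], [0, 0, 0, 0, 0]],
  ],
)

```text
t: 9.92
eef_pos: [665.8, -187.2, 236.4]
tcp_rot: [3.078, 0.034, 1.652]
ft_force: [0.7, -0.3, -0.3]
opening: 0.77
```

```bash
python3 - <<'E'
from h import *
s=env.state();print(s["eef_pos"],s["tcp_rot"],s["ft_force"]); c=cam("side")
save("s11",c["frame"],(215,110,315,220),6);c=cam("scene"); save("c11",c["frame"],(150,200,300,350),5)
E
```

```text
[ 665.78083141 -187.19402853  236.44741478] [3.07762209 0.03370415 1.65184076] [ 0.68615834 -0.32517176 -0.29154711]
```

View pics/s11.png

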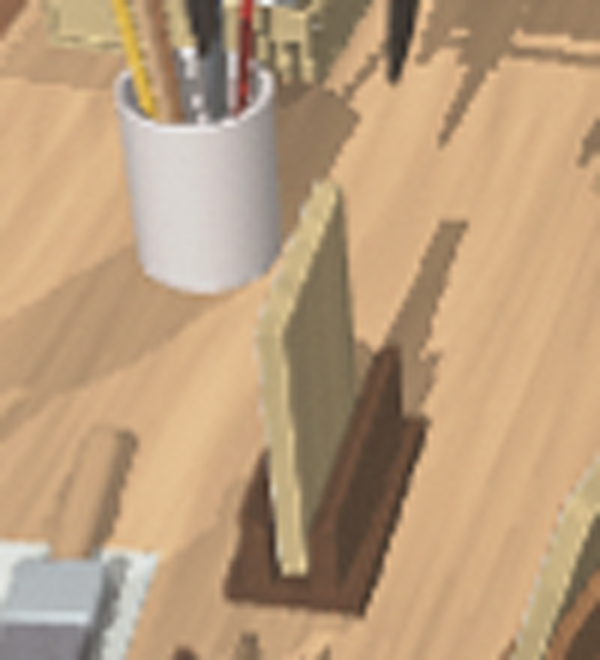

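View pics/c11.png

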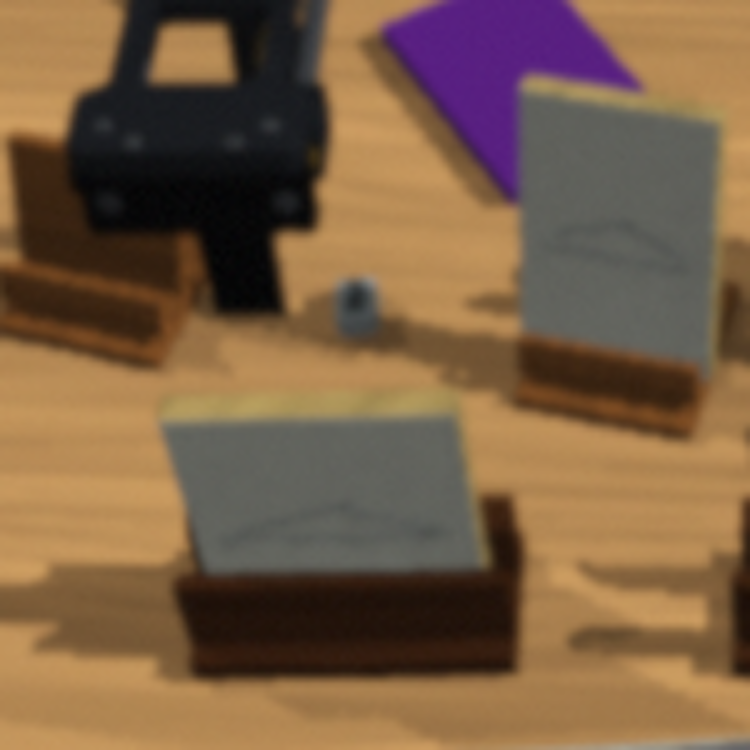

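Call:
arm_command(
  deltas=[
    [[0, 0, 0, 0.3, 0], [0, -0.3, 0.08, 0.2, -0.12], [0, -0.3, 0.08, 0.05, -0.12], [0, -0.3, 0.08, 0, -0.08], [0, -0.3, 0.08, 0, 0], [0, -0.22, 0.06, 0, 0], [0, 0, 0, 0, 0], [0, 0, 0, 0, 0]],
  ],
)

```text
t: 10.68
eef_pos: [513.0, -145.6, 277.9]
tcp_rot: [3.097, 0.026, 1.388]
ft_force: [0.8, -0.1, -0.0]
opening: 1.001
```

```bash
python3 - <<'E'
from h import *
for i in range(3):
    s=env.state();print(s["eef_pos"],s["tcp_rot"])
    c=cam("wrist")
save("w12",c["frame"])
E
```

```text
[ 512.97190714 -145.56547671  277.94828109] [3.09743258 0.02558308 1.38823726]
[ 513.15542157 -145.57962169  277.82606916] [3.09782678 0.02550855 1.38835492]
[ 513.85420524 -145.85659222  277.82410311] [3.09748444 0.02560188 1.38841917]
```

View pics/w12.png

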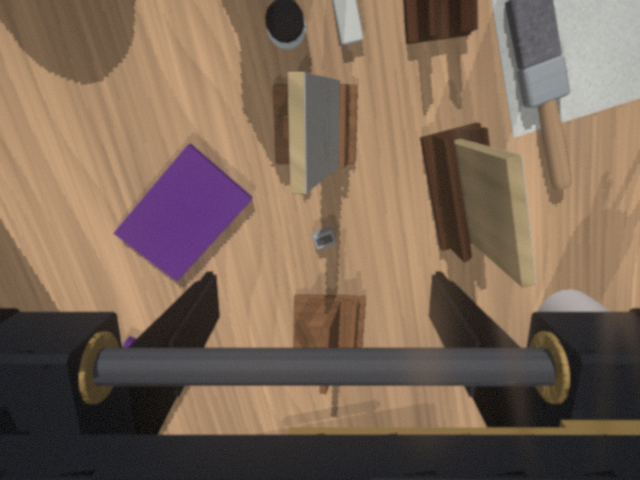

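```bash
python3 - <<'E'
from h import *
c=cam("wrist");save("w12c",c["frame"],(260,50,380,210),4)
E
```

```text
(no output)
```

View pics/w12c.png

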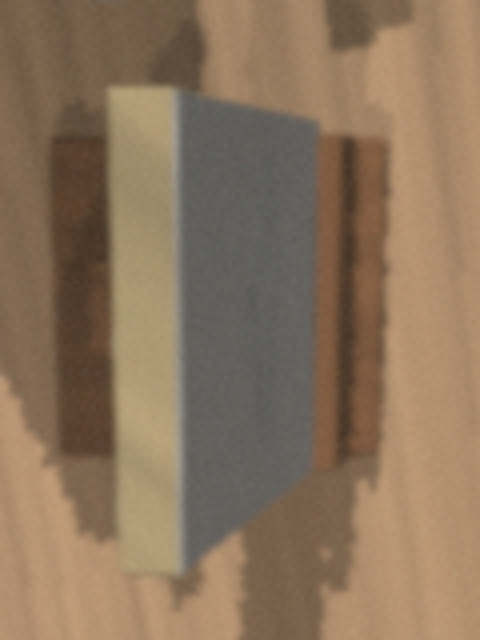

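```bash
python3 - <<'E'
from h import *
c=cam("wrist")
panel(c,(260,50),4,[(183,574),(178,89)],[(123,573),(108,87)])
s=env.state();print(s["eef_pos"],s["tcp_rot"])
E
```

```text
F [[510.0, -128.3, 146.7], [525.3, -46.2, 146.7]] w 83.4 yaw -0.185 mid [517.7 -87.3 146.7]
B [[499.0, -126.7, 143.6], [513.7, -43.7, 143.6]] w 84.3 yaw -0.176 mid [506.3 -85.2 143.6]
topmid [512.  -86.2] grip@z124 [517.6 -87.2] centre [528.6 -89.2] yaw -0.18 toolyaw 1.391
[ 514.3999887  -146.04426987  277.81390486] [3.09724616 0.02565048 1.38850772]
```

Call:
arm_command(
  deltas=[
    [[0.45, 0.02, 0.2, 0, 0], [0.45, 0.02, 0.2, 0, 0], [0.45, 0, 0.19, 0, 0], [0.45, 0, 0, -0.2, 0], [0.45, 0, 0, -0.3, 0], [0.45, 0, 0, -0.3, 0], [0.45, 0, 0, -0.2, 0], [0.45, 0, 0, 0, 0]],
  ],
)

```text
t: 11.6
eef_pos: [524.0, -85.4, 172.6]
tcp_rot: [3.095, 0.026, 1.389]
ft_force: [0.2, 1.0, -0.2]
opening: 0.558
```

Call:
arm_command(
  deltas=[
    [[0.45, -0.06, -0.02, -0.1, 0], [0.45, 0, 0, -0.2, 0], [0.45, 0, 0, -0.2, 0], [0.45, 0, 0, -0.1, 0]],
  ],
)

```text
t: 11.93
eef_pos: [521.6, -88.5, 113.4]
tcp_rot: [3.091, 0.026, 1.389]
ft_force: [-0.6, -0.6, -1.4]
opening: 0.551
```

```bash
python3 - <<'E'
from h import *
for i in range(2):
    s=env.state();print(s["eef_pos"],s["tcp_rot"])
    c=cam("wrist")
save("w13",c["frame"])
E
```

```text
[521.61290121 -88.4786968  113.36364337] [3.09124382 0.02605684 1.38905448]
[521.32494875 -88.39314909 112.40235671] [3.09259997 0.02590033 1.38902608]
```

View pics/w13.png

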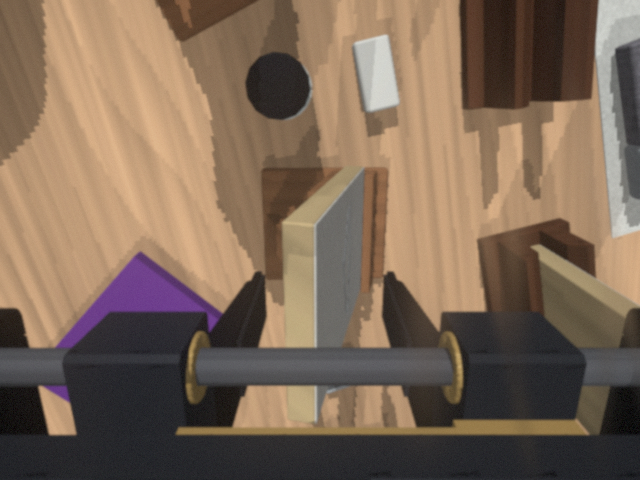

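Call:
arm_command(
  deltas=[
    [[1, -0.04, 0, -0.03, 0], [1, 0, 0, -0.01, 0], [1, 0, 0, -0.01, 0], [1, 0, 0, -0.01, 0], [1, 0, 0, 0, 0], [1, 0, 0, 0, 0]],
  ],
)

```text
t: 12.53
eef_pos: [519.5, -89.1, 111.7]
tcp_rot: [3.086, 0.027, 1.389]
ft_force: [0.1, -0.7, -0.1]
opening: 0.186
```

Call:
arm_command(
  deltas=[
    [[1, 0.01, 0, 0, 0], [1, 0.03, 0, 0.01, 0], [1, 0.03, 0, 0.01, 0], [1, 0.03, 0, 0.02, 0]],
  ],
)

```text
t: 12.87
eef_pos: [534.8, -90.6, 117.9]
tcp_rot: [3.074, 0.028, 1.388]
ft_force: [4.3, -1.2, -1.1]
opening: 0.128
```

Call:
arm_command(
  deltas=[
    [[1, 0, 0, 0.1, 0], [1, 0, 0, 0.3, 0], [1, 0, 0, 0.35, 0], [1, 0, 0, 0.35, 0], [1, 0, 0, 0.35, 0], [1, 0, 0.1, 0.3, 0], [1, 0, 0.3, 0, 0.1], [1, 0, 0.35, 0, 0.12], [1, 0, 0.35, 0, 0.12], [1, 0, 0.35, 0, 0], [1, 0, 0.35, 0, 0], [1, 0, 0.2, 0, 0]],
  ],
)

```text
t: 13.87
eef_pos: [525.9, 115.3, 305.4]
tcp_rot: [3.09, 0.027, 1.662]
ft_force: [1.0, -0.0, -1.0]
opening: 0.126
```

```bash
python3 - <<'E'
from h import *
for i in range(4):
    s=env.state();print(s["eef_pos"],s["tcp_rot"],s["opening"])
    c=cam("wrist")
save("w14",c["frame"]);save("c14",cam("scene")["frame"],(290,80,490,350),3)
E
```

```text
[525.93713157 115.32178472 305.38758991] [3.08977027 0.02703624 1.66208678] 0.125971844558898
[525.82435462 117.27598716 305.41209349] [3.08978812 0.026209   1.66309165] 0.1254786892596419
[526.04328981 115.38629382 305.21961654] [3.08991504 0.02699402 1.66403431] 0.12449496461013229
[526.28117437 113.88984808 305.11466382] [3.08982042 0.02751608 1.66339184] 0.12660771173672414
```

View pics/w14.png

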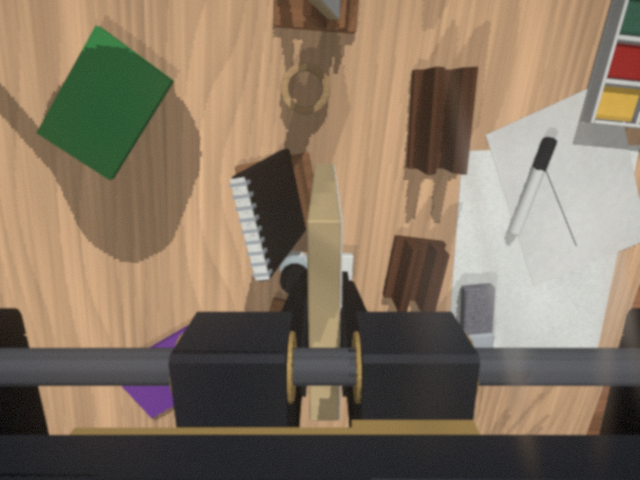

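View pics/c14.png

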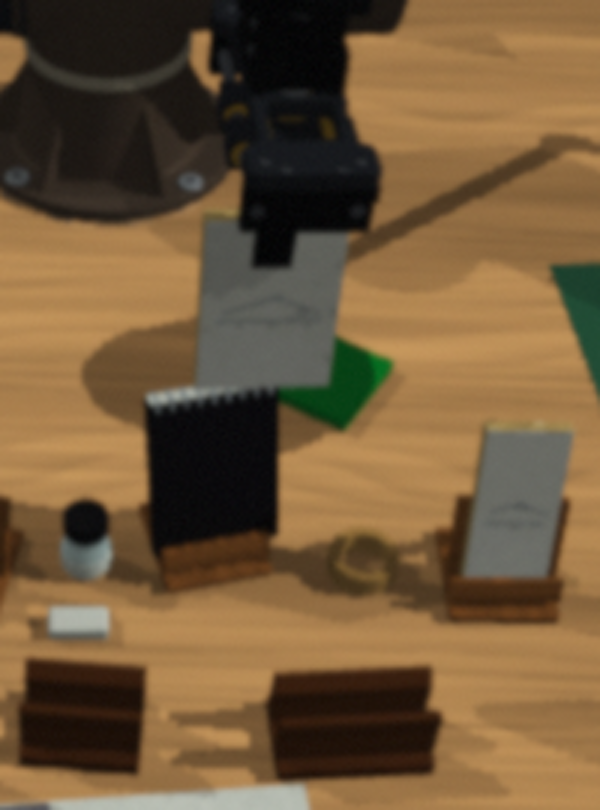

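```bash
python3 - <<'E'
from h import *
c=cam("wrist");save("w14c",c["frame"],(395,55,485,185),5);s=env.state();print(s["eef_pos"],s["tcp_rot"])
inhand(np.array([(197,388),(329,385)])/3+[290,80])
E
```

```text
[526.87324922 111.82051751 305.015311  ] [3.0891761  0.02765999 1.65994929]
tool [[-34.8, 6.0, 96.3], [48.8, 6.0, 95.0]] world [[541.2, 75.5, 210.2], [533.7, 158.8, 209.2]] bottom mid face [537.4 117.2 209.7] center [531.5 116.6 209.4]
```

View pics/w14c.png

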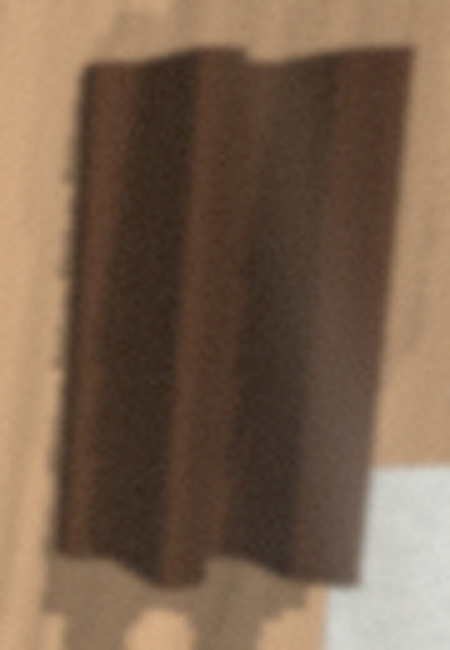

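```bash
python3 - <<'E'
from h import *
s=env.state();print(s["eef_pos"],s["tcp_rot"])
c=cam("wrist")
X=onz(c,np.array([(160,585),(200,48),(358,583),(413,48)])/5+[395,55],52)
print(X[:,:2].round(1).tolist(),X[:4].mean(0).round(1),[np.linalg.norm(X[i+1]-X[i]).round(1) for i in (0,2)], [np.arctan2(-(X[i+1]-X[i])[0],(X[i+1]-X[i])[1]).round(3) for i in (0,2)])
save("w15c",c["frame"],(395,55,485,185),5)
save("c15",cam("scene")["frame"],(290,130,440,230),5);s=env.state();print(s["eef_pos"],s["tcp_rot"])
E
```

```text
[526.98582734 111.60925652 304.99007124] [3.08902056 0.02764789 1.65946461]
[[645.8, 132.5], [636.2, 235.4], [687.5, 136.2], [677.6, 239.2]] [661.8 185.8  52. ] [np.float64(103.4), np.float64(103.5)] [np.float64(0.094), np.float64(0.095)]
[527.12177586 111.59051016 304.99253452] [3.0887503  0.02755222 1.65913483]
```

View pics/c15.png

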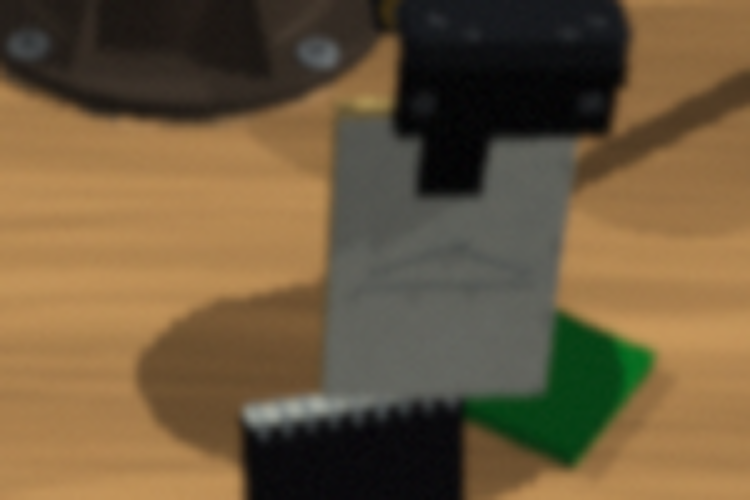

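View pics/w15c.png

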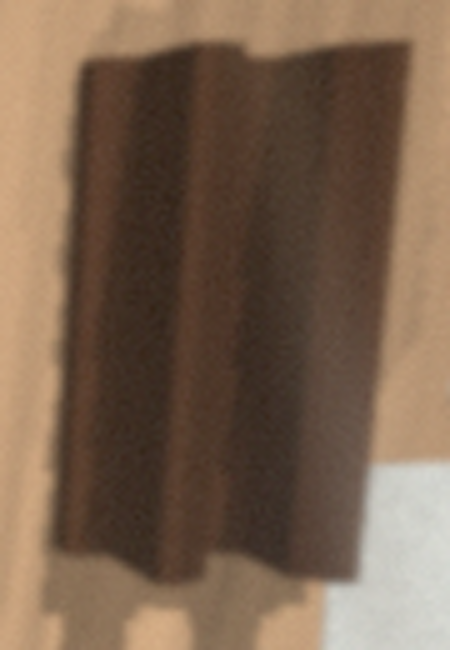

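```bash
python3 - <<'E'
from h import *
inhand(np.array([(324,398),(548,391)])/5+[290,130])
s=env.state();print(s["eef_pos"],s["tcp_rot"])
E
```

```text
tool [[-36.2, 6.0, 96.7], [48.8, 6.0, 94.3]] world [[541.6, 73.9, 209.8], [534.0, 158.6, 209.8]] bottom mid face [537.8 116.2 209.8] center [531.8 115.7 209.5]
[527.16892412 111.69811101 305.02192722] [3.08857139 0.02756112 1.65922858]
```

Call:
arm_command(
  deltas=[
    [[1, 0.2, 0.11, 0, 0], [1, 0.3, 0.16, 0, 0], [1, 0.3, 0.16, 0, 0], [1, 0.3, 0.16, -0.1, 0], [1, 0.15, 0.09, -0.2, 0], [1, 0, 0, -0.3, 0], [1, 0, 0, -0.3, 0], [1, 0, 0, 0, 0], [1, 0, 0, 0, 0]],
  ],
)

```text
t: 15.12
eef_pos: [658.7, 177.2, 213.0]
tcp_rot: [3.086, 0.028, 1.65]
ft_force: [0.7, 0.1, 0.4]
opening: 0.13
```

Call:
arm_command(
  deltas=[
    [[1, -0.02, 0.05, -0.1, 0.02], [1, 0, 0, -0.2, 0], [1, 0, 0, -0.15, 0], [1, 0, 0, 0, 0]],
  ],
)

```text
t: 15.45
eef_pos: [658.1, 182.2, 172.4]
tcp_rot: [3.078, 0.027, 1.667]
ft_force: [0.2, 1.1, -1.5]
opening: 0.125
```

```bash
python3 - <<'E'
from h import *
for i in range(2):
    s=env.state();print(s["eef_pos"],s["tcp_rot"]);c=cam("scene")
save("c16",c["frame"],(370,210,470,350),5);c=cam("side"); save("s16",c["frame"],(180,170,300,340),4)
E
```

```text
[658.0768652  182.15134157 172.44948678] [3.07834619 0.0268055  1.66734844]
[658.61076494 182.24362681 174.03170533] [3.07668172 0.02665221 1.66725037]
```

View pics/c16.png

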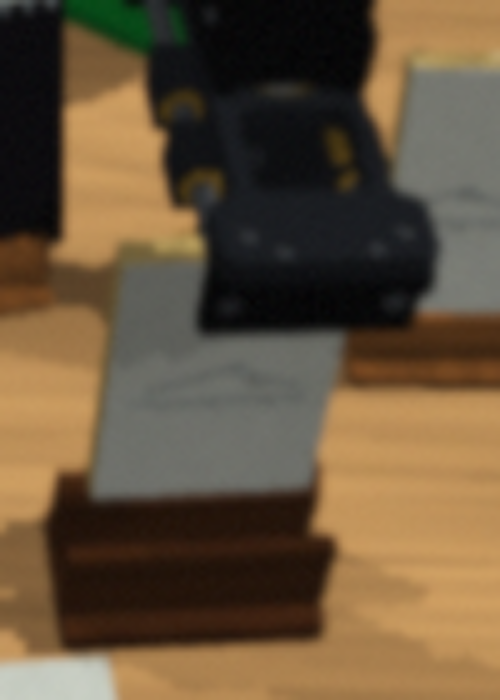

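View pics/s16.png

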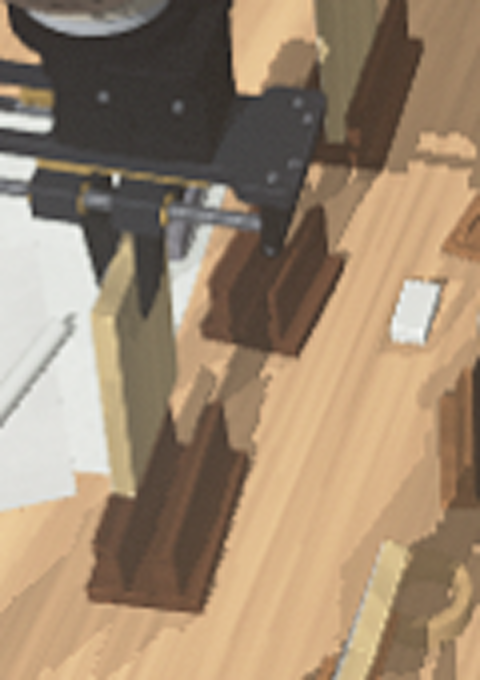

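```bash
python3 - <<'E'
from h import *
inhand(np.array([(90,500),(310,489)])/5+[370,210])
s=env.state();print(s["eef_pos"],s["tcp_rot"])
c=cam("side");save("s16b",c["frame"],(200,270,250,330),11)
E
```

```text
tool [[-37.8, 6.0, 98.8], [46.9, 6.0, 96.5]] world [[675.7, 143.4, 78.1], [667.4, 227.7, 78.3]] bottom mid face [671.5 185.5  78.2] center [665.6 184.9  77.8]
[659.28782752 182.31601979 175.34694983] [3.07435867 0.02646581 1.66684594]
```

View pics/s16b.png

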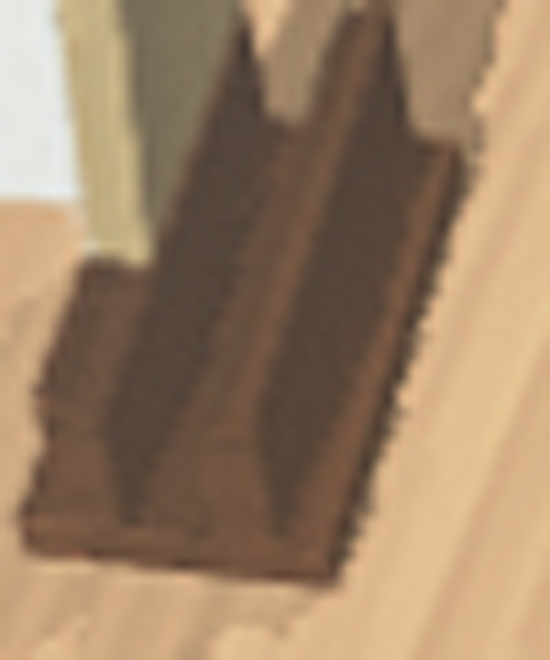

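```bash
python3 - <<'E'
from h import *
c=cam("side")
def pp(X): return ((proj(c,X)-[200,270])*11).round(0).tolist()
s,co=np.sin(.094),np.cos(.094)
def W(a,b,z): return [661.8+a*co-b*s,186.3+a*s+b*co,z]
print("crest +x outer/inner near,far",pp([W(21,52.5,52),W(17,52.5,52),W(21,-52.5,52),W(17,-52.5,52)]))
print("crest -x",pp([W(-21,52.5,52),W(-17,52.5,52),W(-21,-52.5,52),W(-17,-52.5,52)]))
print("base",pp([W(31,52.5,0),W(-31,52.5,0)]),"floor",pp([W(9,52.5,12),W(-9,52.5,12)]))
print("ideal panel bottom near corners z78",pp([W(6,42.5,78),W(-6,42.5,78)]))
print(env.state()["eef_pos"])
E
```

```text
crest +x outer/inner near,far [[22.0, 388.0], [43.0, 390.0], [178.0, -29.0], [198.0, -27.0]]
crest -x [[242.0, 413.0], [221.0, 410.0], [385.0, -7.0], [365.0, -9.0]]
base [[14.0, 550.0], [328.0, 587.0]] floor [[116.0, 525.0], [208.0, 536.0]]
ideal panel bottom near corners z78 [[95.0, 265.0], [159.0, 272.0]]
[659.15484985 182.28084626 174.90969025]
```

Call:
arm_command(
  deltas=[
    [[1, -0.03, 0.01, -0.1, 0], [1, -0.01, 0, -0.1, 0], [1, 0, 0, -0.1, 0], [1, 0, 0, -0.06, 0]],
  ],
)

```text
t: 16.08
eef_pos: [655.4, 183.6, 138.8]
tcp_rot: [3.07, 0.026, 1.667]
ft_force: [-0.1, -0.4, -1.7]
opening: 0.128
```

```bash
python3 - <<'E'
from h import *
for i in range(2):
    s=env.state();print(s["eef_pos"],s["tcp_rot"],s["ft_force"]);c=cam("side")
save("s17",c["frame"],(200,270,250,330),11)
E
```

```text
[655.3961004  183.55268225 138.82161761] [3.07016735 0.02607059 1.66681137] [-0.11710494 -0.39718923 -1.71729632]
[654.98011339 183.45480826 137.66092907] [3.07195371 0.02622217 1.66680818] [-0.55859078  0.38709568 -2.54990479]
```

View pics/s17.png

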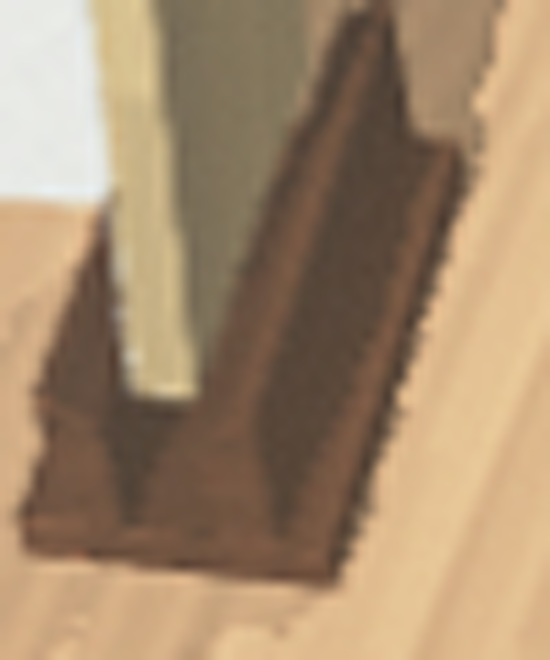

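Call:
arm_command(
  deltas=[
    [[1, 0, 0, -0.08, 0], [1, 0, 0, -0.08, 0], [1, 0, 0, -0.05, 0], [1, 0, 0, -0.04, 0]],
  ],
)

```text
t: 16.52
eef_pos: [655.9, 183.5, 111.8]
tcp_rot: [3.07, 0.026, 1.667]
ft_force: [-0.6, -0.6, -0.8]
opening: 0.122
```

```bash
python3 - <<'E'
from h import *
for i in range(2):
    s=env.state();print(s["eef_pos"],s["tcp_rot"],s["ft_force"]);c=cam("side")
save("s18",c["frame"],(200,270,250,330),11)
E
```

```text
[655.86102029 183.54590207 111.83079356] [3.07034022 0.02609606 1.66674865] [-0.55773003 -0.61403619 -0.79608683]
[655.48230273 183.47845994 110.97624557] [3.07160399 0.02618581 1.66671599] [-0.74053206  0.66522856 -1.4691662 ]
```

View pics/s18.png

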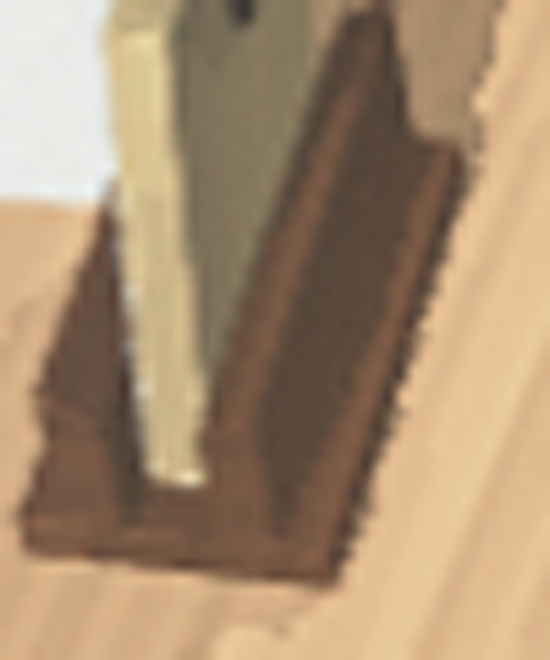

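Nearly down; keep lowering until contact.

Call:
arm_command(
  deltas=[
    [[1, 0, 0, -0.04, 0], [1, 0, 0, -0.03, 0]],
  ],
)

```text
t: 16.78
eef_pos: [657.8, 183.9, 109.5]
tcp_rot: [3.064, 0.026, 1.667]
ft_force: [-8.7, -1.6, 31.2]
opening: 0.126
```

Call:
arm_command(
  deltas=[
    [[0, 0, 0, 0, 0], [0, 0, 0, -0.01, 0], [0, 0, 0, 0, 0], [0, 0, 0, 0, 0], [0, 0, 0, 0.1, 0], [0, 0, 0, 0.3, 0], [0, 0, 0, 0.3, 0], [0, 0, 0, 0.3, 0], [0, 0, 0, 0.3, 0], [0, 0, 0, 0, 0]],
  ],
)

```text
t: 17.62
eef_pos: [657.2, 183.7, 246.7]
tcp_rot: [3.065, 0.026, 1.667]
ft_force: [0.8, 0.2, -0.5]
opening: 0.77
```

```bash
python3 - <<'E'
from h import *
s=env.state();print(s["eef_pos"],s["tcp_rot"],s["ft_force"]); c=cam("side")
save("s19",c["frame"],(190,220,290,330),6);c=cam("scene"); save("c19",c["frame"],(340,200,490,350),5)
E
```

```text
[657.15984247 183.72586232 246.6671941 ] [3.06453405 0.02573282 1.66681111] [ 0.77802398  0.24479614 -0.47453648]
```

View pics/s19.png

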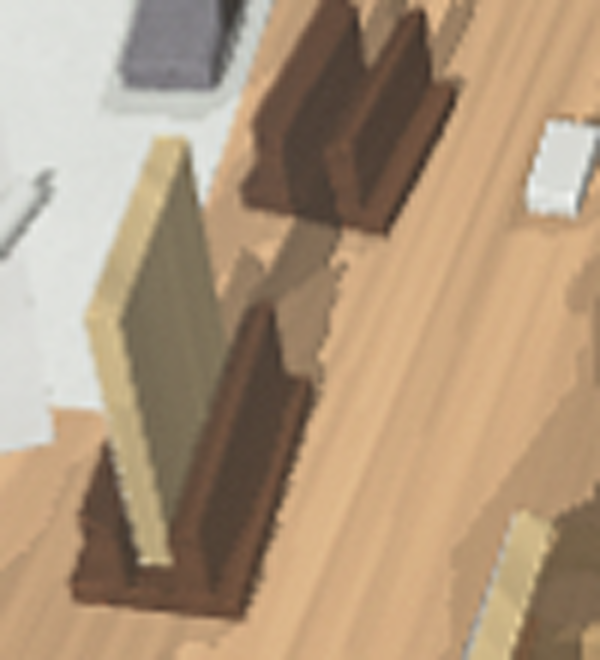

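View pics/c19.png

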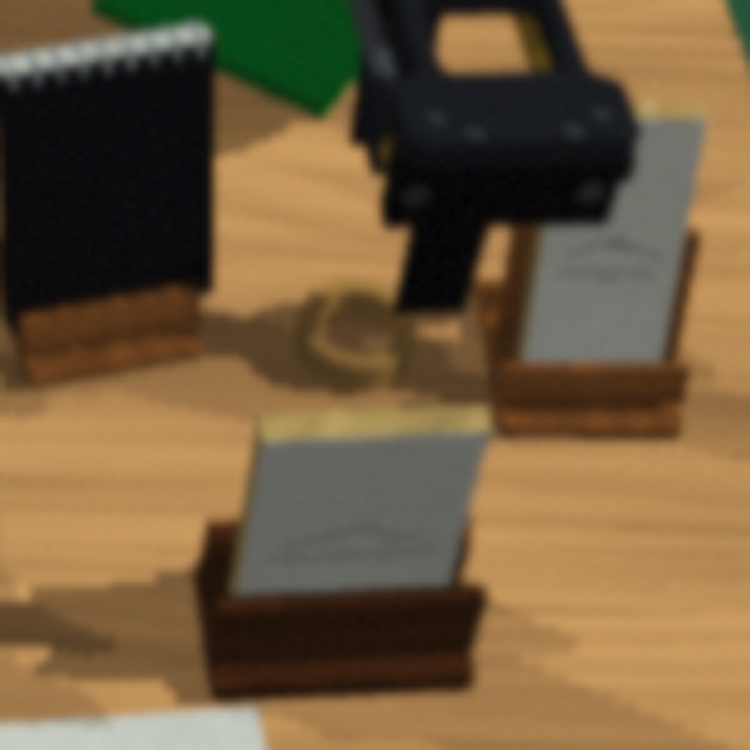

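Call:
arm_command(
  deltas=[
    [[0, 0, 0, 0.3, 0], [0, -0.3, 0.12, 0.1, -0.06], [0, -0.3, 0.12, 0, -0.06], [0, -0.3, 0.12, 0, 0], [0, -0.3, 0.12, 0, 0], [0, -0.28, 0.1, 0, 0], [0, 0, 0, 0, 0], [0, 0, 0, 0, 0]],
  ],
)

```text
t: 18.38
eef_pos: [498.0, 240.7, 271.4]
tcp_rot: [3.088, 0.03, 1.566]
ft_force: [-0.0, -0.7, 0.1]
opening: 1.006
```

```bash
python3 - <<'E'
from h import *
for i in range(4):
    s=env.state();print(s["eef_pos"],s["tcp_rot"])
    c=cam("wrist")
save("w20",c["frame"]);save("w20c",c["frame"],(240,40,400,200),4)
E
```

```text
[497.9547904  240.72909088 271.4475461 ] [3.08841431 0.03033749 1.56587135]
[498.07142482 240.64996111 271.33453205] [3.08888182 0.03036774 1.56562089]
[498.98492231 240.38516516 271.46763511] [3.08828232 0.03024821 1.56485883]
[499.53961246 240.22882891 271.54732112] [3.08784275 0.03014158 1.56436623]
```

View pics/w20.png

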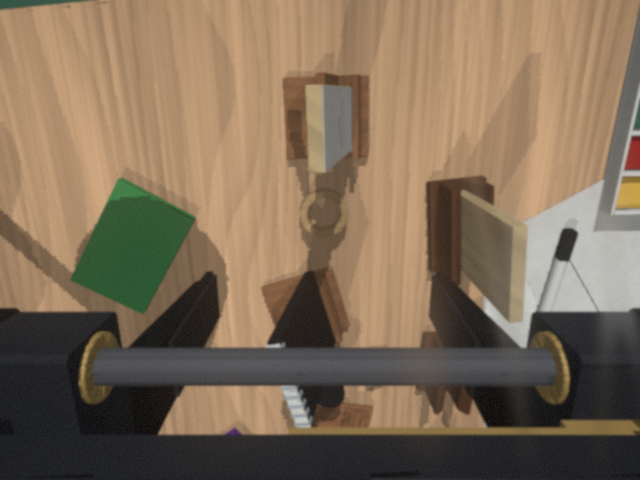

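View pics/w20c.png

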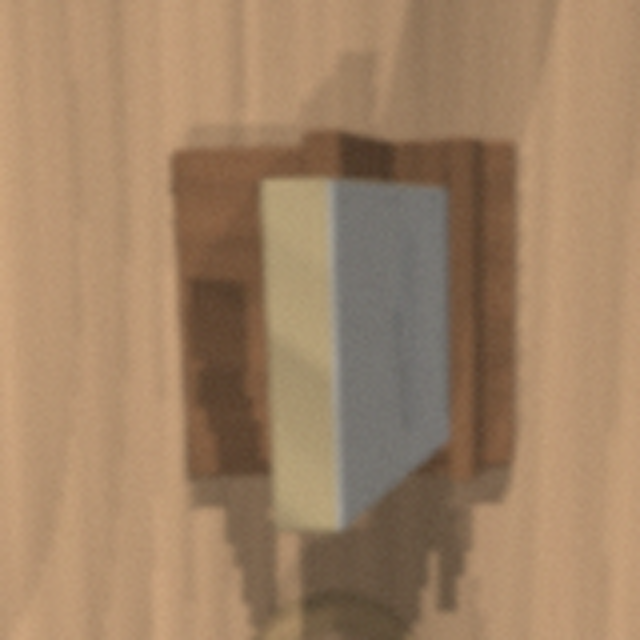

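```bash
python3 - <<'E'
from h import *
c=cam("wrist")
panel(c,(240,40),4,[(340,530),(333,181)],[(275,530),(262,180)])
s=env.state();print(s["eef_pos"],s["tcp_rot"])
E
```

```text
F [[507.4, 272.8, 146.7], [506.4, 331.3, 146.7]] w 58.5 yaw 0.016 mid [506.9 302.  146.7]
B [[495.9, 272.4, 143.6], [494.7, 331.6, 143.6]] w 59.2 yaw 0.02 mid [495.3 302.  143.6]
topmid [501.1 302. ] grip@z124 [506.8 302.1] centre [517.9 302.3] yaw 0.018 toolyaw 1.589
[499.85986505 240.05327656 271.6644503 ] [3.08758871 0.03001805 1.56370436]
```

Call:
arm_command(
  deltas=[
    [[0.45, 0.01, 0.2, 0, 0.02], [0.45, 0.01, 0.2, 0, 0], [0.45, 0, 0.2, 0, 0], [0.45, 0, 0, -0.2, 0], [0.45, 0, 0, -0.3, 0], [0.45, 0, 0, -0.3, 0], [0.45, 0, 0, -0.2, 0], [0.45, 0, 0, 0, 0]],
  ],
)

```text
t: 19.3
eef_pos: [508.5, 300.2, 166.7]
tcp_rot: [3.085, 0.029, 1.572]
ft_force: [0.2, 0.1, 0.1]
opening: 0.557
```

Call:
arm_command(
  deltas=[
    [[0.45, -0.03, 0.02, -0.1, 0.01], [0.45, 0, 0, -0.2, 0], [0.45, 0, 0, -0.2, 0], [0.45, 0, 0, -0.06, 0]],
  ],
)

```text
t: 19.63
eef_pos: [509.3, 301.7, 111.5]
tcp_rot: [3.082, 0.028, 1.578]
ft_force: [-0.6, -0.2, -0.5]
opening: 0.549
```

```bash
python3 - <<'E'
from h import *
for i in range(2):
    s=env.state();print(s["eef_pos"],s["tcp_rot"])
    c=cam("wrist")
save("w21",c["frame"])
E
```

```text
[509.25687301 301.72042338 111.45770153] [3.08200175 0.02788985 1.57756117]
[509.38770918 301.7361422  111.53630116] [3.08205632 0.0279117  1.57750364]
```

View pics/w21.png

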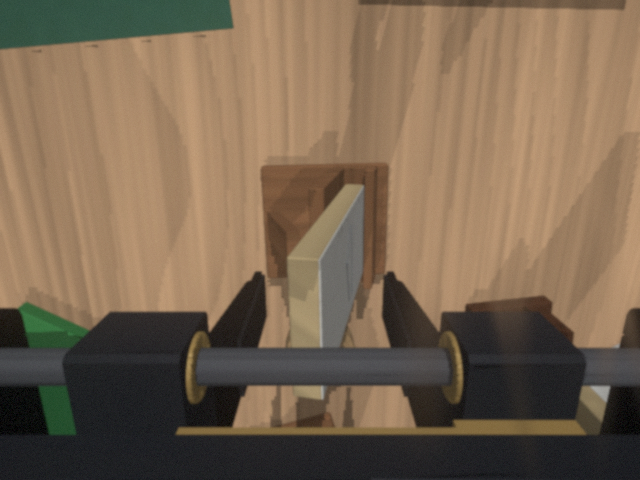

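Call:
arm_command(
  deltas=[
    [[1, -0.03, 0, -0.03, 0], [1, 0, 0, -0.01, 0], [1, 0, 0, -0.01, 0], [1, 0, 0, -0.01, 0], [1, 0, 0, 0, 0], [1, 0, 0, 0, 0]],
  ],
)

```text
t: 20.23
eef_pos: [508.8, 302.7, 111.8]
tcp_rot: [3.075, 0.024, 1.577]
ft_force: [-0.2, 0.3, -0.2]
opening: 0.19
```

Call:
arm_command(
  deltas=[
    [[1, 0.01, 0, 0, 0], [1, 0.03, 0, 0.01, 0], [1, 0.03, 0, 0.01, 0], [1, 0.02, 0, 0.02, 0]],
  ],
)

```text
t: 20.57
eef_pos: [522.5, 303.5, 117.6]
tcp_rot: [3.064, 0.022, 1.578]
ft_force: [4.6, -0.4, -1.7]
opening: 0.129
```

Call:
arm_command(
  deltas=[
    [[1, 0, 0, 0.1, 0], [1, 0, 0, 0.3, 0], [1, 0, 0, 0.35, 0], [1, 0, 0, 0.35, 0], [1, 0, -0.1, 0.35, 0], [1, 0, -0.25, 0.25, 0], [1, 0, -0.35, 0.1, -0.06], [1, 0, -0.35, 0, 0], [1, 0, -0.35, 0, 0], [1, 0, -0.35, 0, 0], [1, 0, -0.35, 0, 0], [1, 0, -0.35, 0, 0]],
  ],
)

```text
t: 21.57
eef_pos: [515.1, 54.0, 309.4]
tcp_rot: [3.074, 0.021, 1.537]
ft_force: [1.0, -0.2, -1.2]
opening: 0.124
```

Call:
arm_command(
  deltas=[
    [[1, 0, -0.35, 0, 0], [1, 0, -0.3, 0, 0], [1, 0, -0.2, 0, 0], [1, 0, 0, 0, 0], [1, 0, 0, 0, 0]],
  ],
)

```text
t: 21.98
eef_pos: [511.3, -39.9, 311.0]
tcp_rot: [3.079, 0.02, 1.531]
ft_force: [0.7, 0.7, -1.5]
opening: 0.124
```

```bash
python3 - <<'E'
from h import *
for i in range(4):
    s=env.state();print(s["eef_pos"],s["tcp_rot"],s["opening"])
    c=cam("wrist")
save("w22",c["frame"]);save("c22",cam("scene")["frame"],(220,80,420,280),4)
E
```

```text
[511.29708344 -39.89862083 311.00734808] [3.07862717 0.0195468  1.53109346] 0.12358539675173469
[511.40850238 -39.56048257 311.03062781] [3.07843751 0.01973    1.53180028] 0.12372933660087343
[511.55780769 -38.90222701 310.94271204] [3.07821447 0.01971518 1.53284661] 0.12346297032093645
[511.64930874 -38.52569806 310.94290553] [3.0780382  0.01980153 1.53367035] 0.12514793479130992
```

View pics/w22.png

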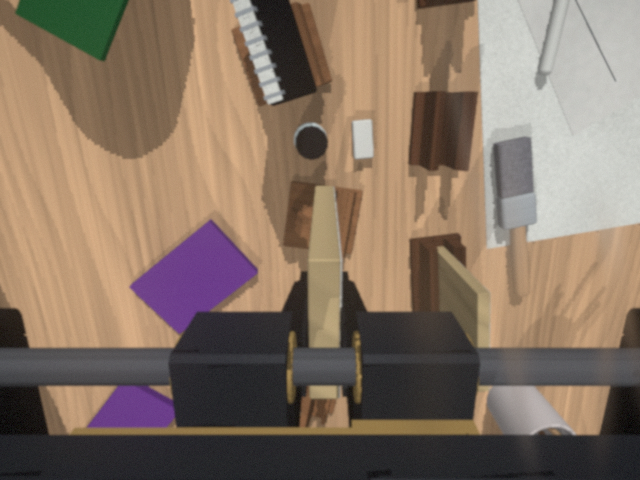

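View pics/c22.png

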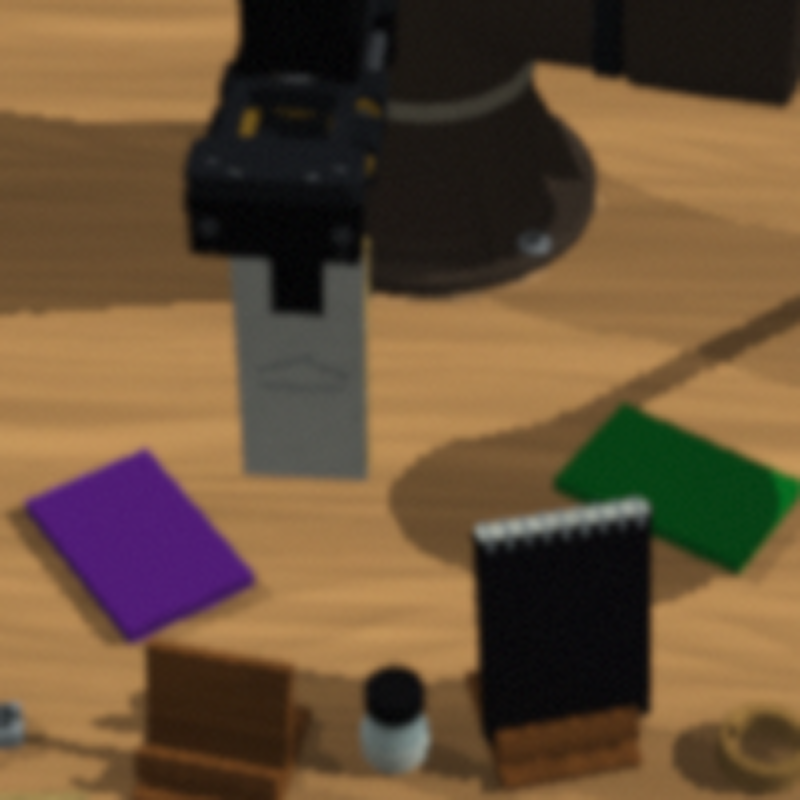

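```bash
python3 - <<'E'
from h import *
inhand(np.array([(245,475),(368,478)])/4+[220,80])
s=env.state();print(s["eef_pos"],s["tcp_rot"])
c=cam("wrist");save("w22c",c["frame"],(395,75,495,185),6);s=env.state();print(s["eef_pos"],s["tcp_rot"])
E
```

```text
tool [[-25.7, 6.0, 97.8], [33.1, 6.0, 94.2]] world [[523.0, -66.3, 214.2], [524.9, -7.5, 216.5]] bottom mid face [523.9 -36.9 215.4] center [517.9 -36.7 215. ]
[511.80306715 -38.34199316 310.8351944 ] [3.07791581 0.0199869  1.53457799]
[511.82682674 -38.42614495 310.81988848] [3.07788397 0.02002359 1.53455371]
```

View pics/w22c.png

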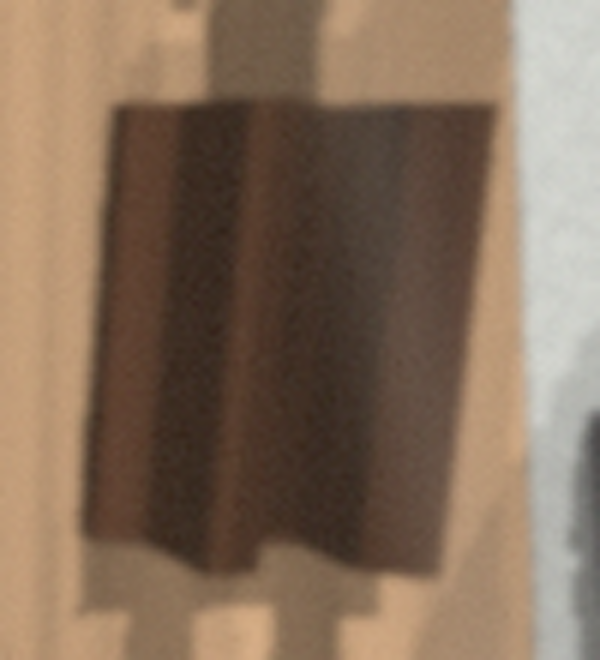

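```bash
python3 - <<'E'
from h import *
c=cam("wrist")
X=onz(c,np.array([(207,575),(248,104),(437,577),(497,104)])/6+[395,75],52)
print(X[:,:2].round(1).tolist(),X[:4].mean(0).round(1),[np.linalg.norm(X[i+1]-X[i]).round(1) for i in (0,2)], [np.arctan2(-(X[i+1]-X[i])[0],(X[i+1]-X[i])[1]).round(3) for i in (0,2)])
E
```

```text
[[640.2, -30.9], [643.7, 47.4], [681.6, -33.1], [686.0, 45.9]] [662.9   7.3  52. ] [np.float64(78.4), np.float64(79.2)] [np.float64(-0.044), np.float64(-0.056)]
```

Call:
arm_command(
  deltas=[
    [[1, 0.2, 0.08, 0, -0.01], [1, 0.3, 0.1, 0, 0], [1, 0.3, 0.1, 0, 0], [1, 0.3, 0.1, 0, 0], [1, 0.25, 0.06, -0.15, 0], [1, 0.06, 0.01, -0.3, 0], [1, 0, 0, -0.3, 0], [1, 0, 0, -0.2, 0], [1, 0, 0, 0, 0], [1, 0, 0, 0, 0]],
  ],
)

```text
t: 23.22
eef_pos: [659.3, 15.0, 212.4]
tcp_rot: [3.076, 0.02, 1.532]
ft_force: [0.1, -0.6, 1.0]
opening: 0.127
```

Bottom is at ~117. Correct and go to ~75.

Call:
arm_command(
  deltas=[
    [[1, -0.04, -0.08, -0.1, -0.01], [1, 0, 0, -0.15, 0], [1, 0, 0, -0.15, 0], [1, 0, 0, 0, 0]],
  ],
)

```text
t: 23.55
eef_pos: [657.1, 7.4, 177.6]
tcp_rot: [3.068, 0.02, 1.525]
ft_force: [-0.5, -0.0, -1.3]
opening: 0.126
```

```bash
python3 - <<'E'
from h import *
for i in range(3):
    s=env.state();print(s["eef_pos"],s["tcp_rot"]);c=cam("scene")
save("c23",c["frame"],(270,220,370,350),5);c=cam("side"); save("s23",c["frame"],(220,200,280,270),9)
E
```

```text
[657.0577961    7.4239984  177.63164592] [3.06828782 0.02011882 1.52530546]
[657.77222044   7.41297744 179.36519658] [3.06610101 0.02015321 1.52526142]
[658.11716798   7.47978395 180.05850775] [3.06490896 0.02018419 1.52536385]
```

View pics/c23.png

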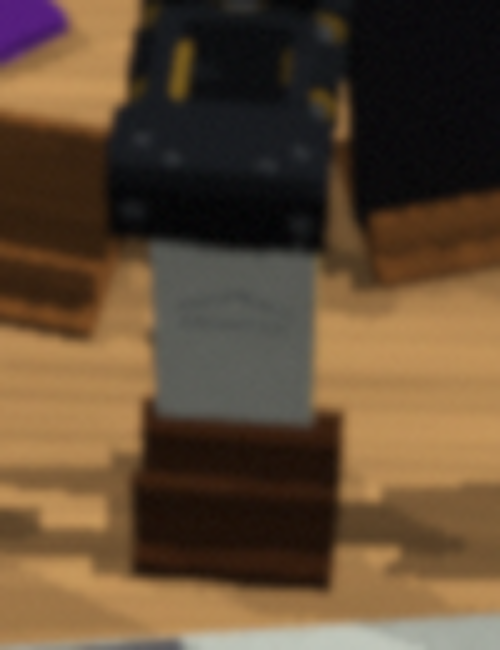

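View pics/s23.png

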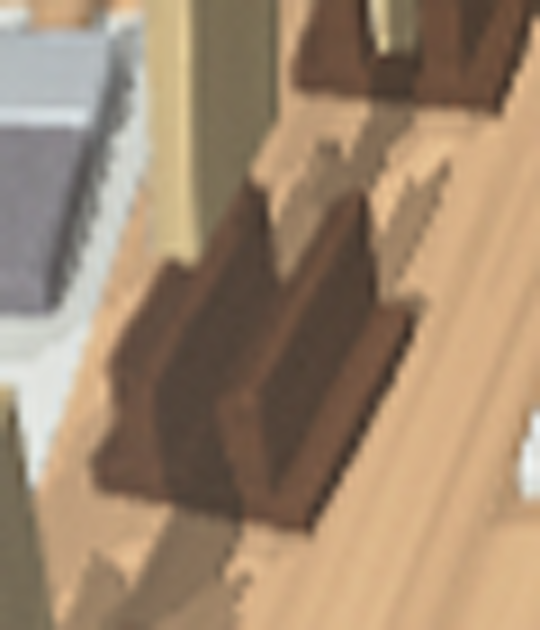

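```bash
python3 - <<'E'
from h import *
inhand(np.array([(158,418),(314,425)])/5+[270,220])
c=cam("side")
def pp(X): return ((proj(c,X)-[220,200])*9).round(0).tolist()
s,co=np.sin(-.045),np.cos(-.045)
def W(a,b,z): return [663+a*co-b*s,8+a*s+b*co,z]
print("crest inner near",pp([W(17,40,52),W(-17,40,52)]),"base",pp([W(31,40,0),W(-31,40,0)]))
print("ideal panel bottom near corners z82",pp([W(6,30,83),W(-6,30,83)]))
print(env.state()["eef_pos"])
E
```

```text
tool [[-25.8, 6.0, 99.4], [33.6, 6.0, 95.7]] world [[670.6, -20.9, 82.0], [673.0, 38.5, 84.5]] bottom mid face [671.8   8.8  83.2] center [665.8   9.   82.8]
crest inner near [[115.0, 360.0], [239.0, 386.0]] base [[88.0, 490.0], [307.0, 536.0]]
ideal panel bottom near corners z82 [[157.0, 254.0], [201.0, 263.0]]
[657.9869219    7.43029289 179.65191235]
```

Call:
arm_command(
  deltas=[
    [[1, -0.03, -0.01, -0.1, 0], [1, -0.01, 0, -0.1, 0], [1, 0, 0, -0.12, 0], [1, 0, 0, -0.08, 0]],
  ],
)

```text
t: 24.18
eef_pos: [654.3, 6.4, 139.8]
tcp_rot: [3.06, 0.02, 1.525]
ft_force: [-0.3, 0.5, -1.2]
opening: 0.126
```

```bash
python3 - <<'E'
from h import *
for i in range(2):
    s=env.state();print(s["eef_pos"],s["tcp_rot"],s["ft_force"]);c=cam("side")
save("s24",c["frame"],(220,200,280,270),9)
E
```

```text
[654.30450263   6.40721643 139.79585833] [3.05974044 0.02037996 1.52549293] [-0.29178091  0.47344401 -1.19102221]
[653.71488895   6.43408916 138.29970985] [3.0619768  0.02028797 1.52543082] [-1.10390293 -0.32002584 -1.56415949]
```

View pics/s24.png

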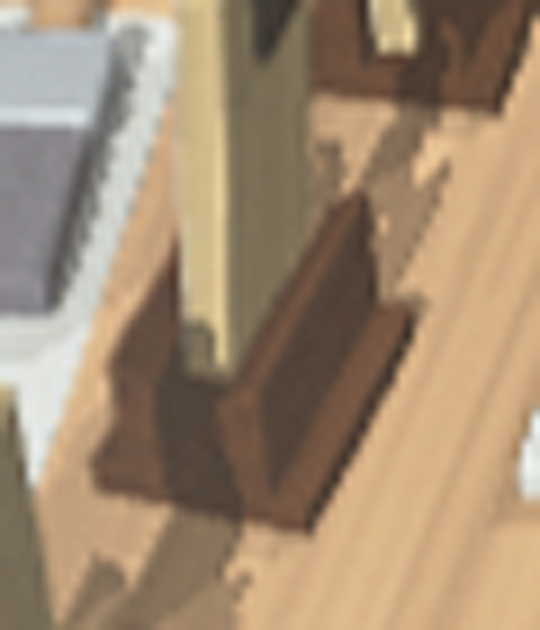

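Call:
arm_command(
  deltas=[
    [[1, 0.01, 0, -0.08, 0], [1, 0, 0, -0.08, 0], [1, 0, 0, -0.06, 0], [1, 0, 0, -0.04, 0]],
  ],
)

```text
t: 24.62
eef_pos: [655.8, 6.4, 112.0]
tcp_rot: [3.06, 0.02, 1.525]
ft_force: [-0.3, 0.5, -1.0]
opening: 0.125
```

```bash
python3 - <<'E'
from h import *
for i in range(2):
    s=env.state();print(s["eef_pos"],s["tcp_rot"],s["ft_force"]);c=cam("side")
save("s25",c["frame"],(220,200,280,270),9)
E
```

```text
[655.78284238   6.37826716 112.03685657] [3.05984723 0.02037208 1.5254613 ] [-0.28336356  0.49205022 -1.01581034]
[655.44313335   6.39848779 111.32063936] [3.06096813 0.02031085 1.52541981] [ 0.17221223 -0.06258496 -1.81241737]
```

View pics/s25.png

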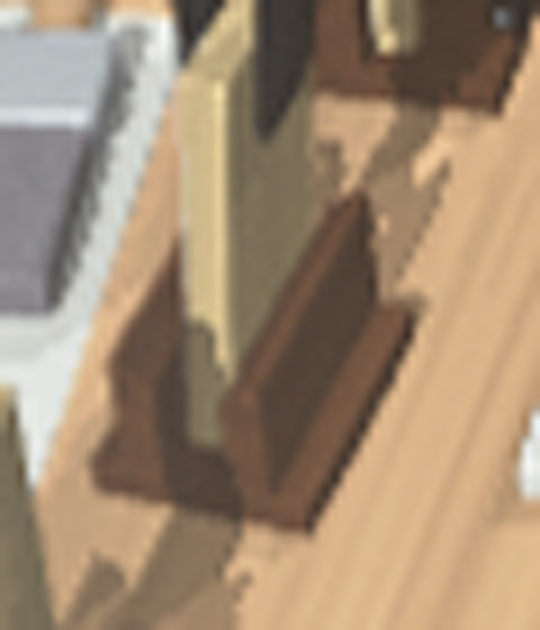

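Call:
arm_command(
  deltas=[
    [[1, 0, 0, -0.04, 0], [1, 0, 0, -0.03, 0]],
  ],
)

```text
t: 24.88
eef_pos: [657.9, 6.5, 109.6]
tcp_rot: [3.053, 0.02, 1.526]
ft_force: [-9.1, 1.6, 32.1]
opening: 0.129
```

Floor contact (32 N). Release and rise.

Call:
arm_command(
  deltas=[
    [[0, 0, 0, 0, 0], [0, 0, 0, -0.01, 0], [0, 0, 0, 0, 0], [0, 0, 0, 0, 0], [0, 0, 0, 0.1, 0], [0, 0, 0, 0.3, 0], [0, 0, 0, 0.3, 0], [0, 0, 0, 0.3, 0], [0, 0, 0, 0.3, 0], [0, 0, 0, 0.3, 0], [0, -0.3, 0, 0.2, 0], [0, -0.3, 0, 0, 0]],
  ],
)

```text
t: 25.88
eef_pos: [598.5, 6.3, 299.7]
tcp_rot: [3.052, 0.02, 1.525]
ft_force: [0.4, 0.2, -0.1]
opening: 0.912
```

Call:
arm_command(
  deltas=[
    [[0, -0.3, 0, 0, 0], [0, -0.3, 0, 0, 0], [0, -0.2, 0, 0, 0], [0, 0, 0, 0, 0], [0, 0, 0, 0, 0]],
  ],
)

```text
t: 26.3
eef_pos: [510.6, 6.6, 305.4]
tcp_rot: [3.046, 0.021, 1.525]
ft_force: [0.6, -0.6, 0.5]
opening: 0.996
```

```bash
python3 - <<'E'
from h import *
s=env.state();print(s["eef_pos"],s["tcp_rot"],s["ft_force"]);c=cam("side")
save("s26",c["frame"],(190,130,310,330),3);c=cam("scene"); save("c26",c["frame"],(150,200,480,350),2.4)
save("w26",cam("wrist")["frame"])
E
```

```text
[510.58523212   6.59719041 305.43456868] [3.04604625 0.02080815 1.52532346] [ 0.63506964 -0.59585455  0.45485696]
```

View pics/s26.png

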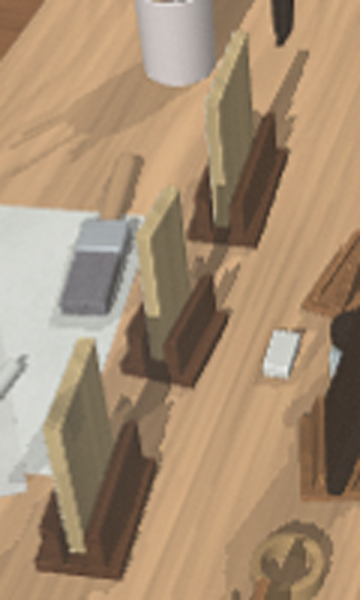

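View pics/c26.png

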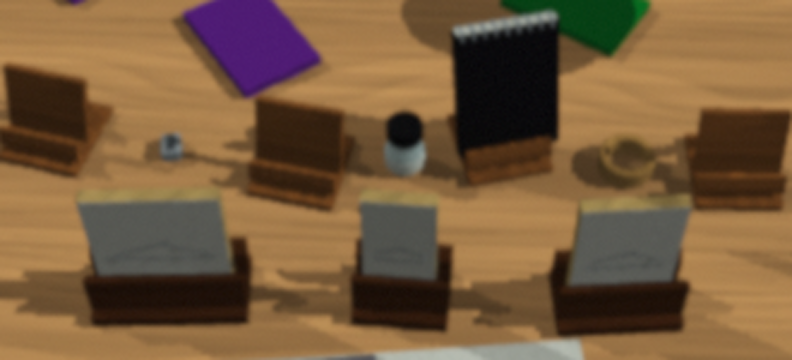

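View pics/w26.png

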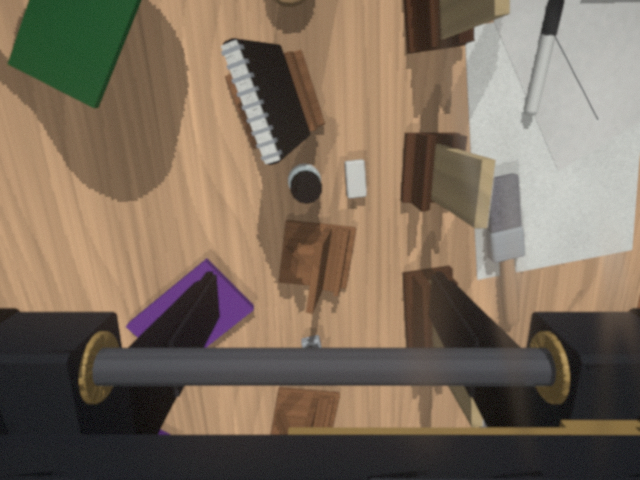

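```bash
python3 - <<'E'
from h import *
c=cam("scene");f=c["frame"]
save("c27a",f,(175,270,260,340),8);save("c27b",f,(290,270,345,340),8);save("c27c",f,(375,270,445,340),8)
E
```

```text
(no output)
```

View pics/c27a.png

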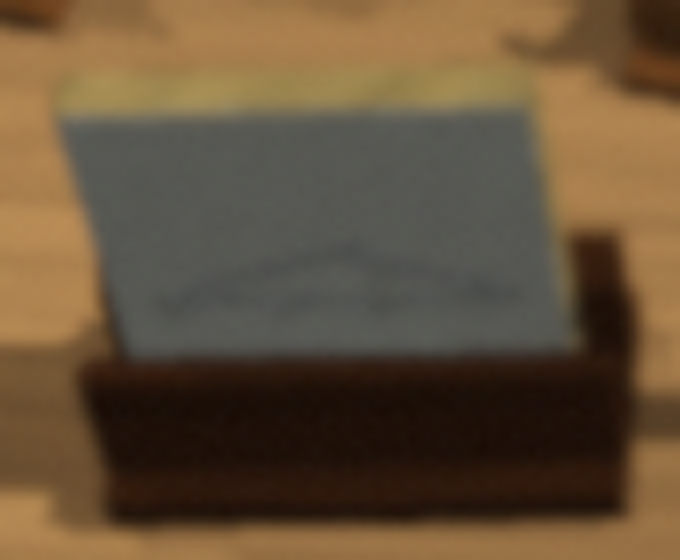

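View pics/c27b.png

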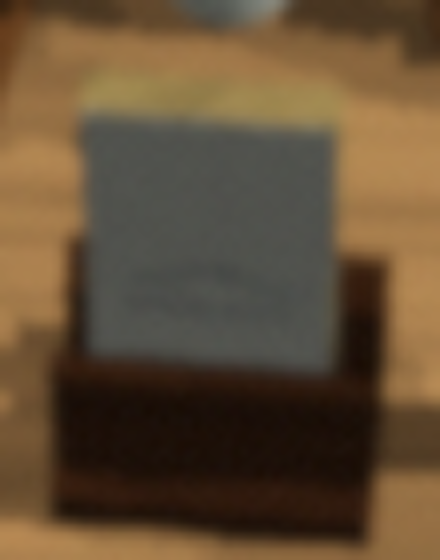

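View pics/c27c.png

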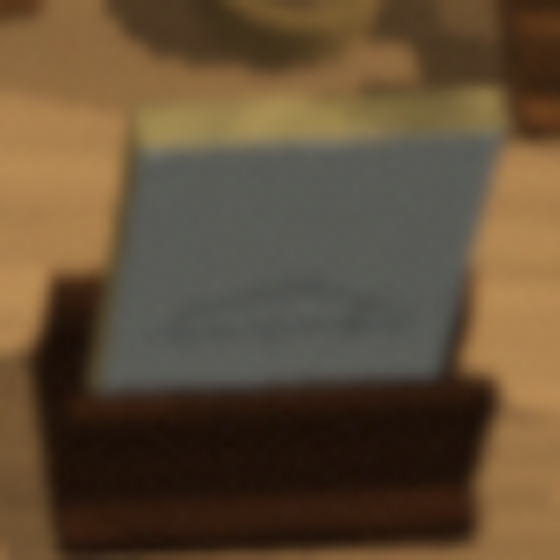

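```bash
python3 - <<'E'
from h import *
c=cam("scene")
for n,o,p,(sx,sy,ya) in [("wide",(175,270),[(62,115),(530,105)],(669,-183.5,.078)),("narrow",(290,270),[(85,118),(335,130)],(663,8,-.045)),("mid",(375,270),[(142,150),(502,130)],(661.8,186.3,.094))]:
    X=onz(c,np.array(p)/8+o,140.5); d=X[1]-X[0]; m=X.mean(0)[:2]-[sx,sy]
    e=np.array([np.cos(ya),np.sin(ya)]);l=np.array([-np.sin(ya),np.cos(ya)])
    print(n,X.round(0)[:,:2].tolist(),"w",np.linalg.norm(d).round(1),"yawerr",(np.arctan2(-d[0],d[1])-ya).round(3),"top front across",(m@e).round(1),"tilt~",((m@e-6+3)/129).round(3),"along",(m@l).round(1))
s=env.state();print(s["t"],s["ft_force"])
E
```

```text
wide [[679.0, -237.0], [671.0, -130.0]] w 107.2 yawerr -0.004 top front across 6.3 tilt~ 0.026 along -0.4
narrow [[670.0, -21.0], [671.0, 36.0]] w 57.0 yawerr 0.029 top front across 7.6 tilt~ 0.036 along -0.4
mid [[672.0, 146.0], [663.0, 229.0]] w 83.2 yawerr 0.015 top front across 5.8 tilt~ 0.022 along 0.7
26.55 [-0.15542478 -0.08667195 -0.60229698]
```

```bash
python3 - <<'E'
from h import *
c=cam("scene");f=c["frame"];save("c28",f,(290,180,400,300),4)
print(env.job_done())
E
```

```text
the job is handed in; nothing more can be done
None
```

All three panels are in their stands: I took each from its easel, lowered it until it touched the slot floor, released it and backed the gripper off. I handed the job in at about 26.6 s. It gives no verdict, so the checks below are my own.

| Panel | Off centre along the slot | Tilt | Yaw error |
|---|---|---|---|
| Wide | −0.4 mm | about 0.03 rad | below 0.03 rad |
| Middle | +0.7 mm | about 0.02 rad | below 0.03 rad |
| Narrow | −0.4 mm | about 0.04 rad | below 0.03 rad |

- **Upright and down:** All three lean slightly towards +x in the side view. The table's tilts assume a top-edge height. The lean looked larger in the side view of the wide and middle panels after release, though the slot itself limits it to roughly 0.17 rad. I took being down from a jump to about 31 N in the upward force at the expected height, not from a final height measurement.
- **Sketchbook and ink bottle:** Both look unmoved in the final scene picture. I judged this by eye and did not measure it.
- **Disagreements:** The two cameras differed by up to about 5 mm on the wide panel, so I confirmed each panel over its slot before the last part of the lowering. The tool tilted by up to about 0.1 rad over the job, and I allowed for it when placing.

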